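# Screw the bar cradle's two eyes home and put the hanging bars away

## Task

The cradle for the loaf-hanging bars is only loosely held to the bench. Slide a bar through the loop of each of the two screw eyes on its clamps, one after the other, and with the bar as a lever, not with your fingers, turn each eye clockwise (seen from above) until it is fully home. Finish with every bar there is lying flat in the cradle, one to a lane with its steel shaft resting on both toothed rails, all wooden handles overhanging at the end away from the screw eyes. Leave the two loaves on the bench near the cradle where they are.

Things in the scene. Friction and masses are not known exactly. Their poses are not given: they have to be found in the camera images.
- cradle: fixed wooden cradle: board 225 x 250 mm (x -110 to +115 mm), 10 mm thick, with two saddles, saw-toothed rails 12 mm thick running across y, centred at x = -10 and +65 mm. Origin at bench level, z up. Its +x end faces the clamps. Four lanes along x, 50 mm apart; lane floor 14 mm wide, 32 mm above the bench, sides sloping 45 degrees up to tooth crests at 50 mm
- loaf_a: cased loaf, 95 mm across, 92 mm high, standing on the bench; leave alone. Origin at the underside
- loaf_b: a second such loaf; leave alone. Origin at the underside
- bar1: hanging bar, 210 mm long, 60 to 100 g: flat wooden handle 22 mm wide, 14 mm thick, at x = -105 to -30 mm, then a round steel shaft 14 mm thick, x = -30 to +105 mm, tip rounded. Origin on the axis at mid-length, x from handle to tip; centre of mass at about x = +20 mm. On the bench its axis is 7 mm up, z vertical. Two to four such bars are present, absent ones are None
- bar1_grip (a point): point on the axis of bar 1's handle, 55 mm from the bar's origin towards the handle end
- bar2: another such bar, alike in every way (may be absent)
- bar2_grip (a point): point on the axis of bar 2's handle, 55 mm from the bar's origin towards the handle end
- bar3: another such bar, alike in every way (may be absent)
- bar3_grip (a point): point on the axis of bar 3's handle, 55 mm from the bar's origin towards the handle end
- bar4: another such bar, alike in every way (may be absent)
- bar4_grip (a point): point on the axis of bar 4's handle, 55 mm from the bar's origin towards the handle end
- lane1 (a point): where the origin of a bar belongs when it lies in the lane at y = -75 mm of the cradle: on the bar's axis, 39 mm above the bench; axes as the cradle's. A bar rests by its shaft on both saddles when its origin is within -20 to +12 mm of this along x, its x axis along the cradle's x, its handle overhanging at the -x end
- lane2 (a point): the same for the lane at y = -25 mm of the cradle
- lane3 (a point): the same for the lane at y = 25 mm of the cradle
- lane4 (a point): the same for the lane at y = 75 mm of the cradle
- clamp_l: grey hold-down clamp at the cradle's left (+y), fixed to the bench just beyond the cradle's +x end, its short nose over the cradle's board; block 50 x 60 mm, 46 mm high; origin at bench level under the screw eye's vertical axis; x points away from the cradle. The screw eye stands on it
- clamp_r: the same clamp at the cradle's right (-y)
- eye_l (a joint): turn of the left clamp's steel screw eye about its vertical axis, rad: grows as it is tightened, clockwise seen from above; starts at 0 to 0.3 (slack), firm stop at 1.2 (fully home). Takes about 0.12 N m to turn, stays where it is left, sinks 1.6 mm per rad
- eye_r (a joint): the same for the right clamp's screw eye
- loop_l (a point): centre of the left screw eye's loop, about 86 mm above the bench: ring of bore 20 mm, outside 34 mm, 14 mm long. x is the bore's axis, level, turning with the eye: it stands at 0.7 rad minus the joint value, counterclockwise from the clamp's x axis. z up. A bar's shaft has 6 mm of play and swings about 0.35 rad in the bore before it takes the eye along
- loop_r (a point): the same for the right screw eye
There are look-alikes about, which are no part of the job. Leave any black look-alike of the bar2 alone.

How it is judged:
On the way, in this order (a step that is already met when the one before it is completed fails the run):
1. a bar is through the loop of a screw eye that has not yet been turned past 0.6 rad (((((y of loop_l in the frame of bar1 between -0.008 and 0.008 m and z of loop_l in the frame of bar1 between -0.008 and 0.008 m and x of loop_l in the frame of bar1 between -0.035 and 0.09 m) or (y of loop_l in the frame of bar2 between -0.008 and 0.008 m and z of loop_l in the frame of bar2 between -0.008 and 0.008 m and x of loop_l in the frame of bar2 between -0.035 and 0.09 m) or (y of loop_l in the frame of bar3 between -0.008 and 0.008 m and z of loop_l in the frame of bar3 between -0.008 and 0.008 m and x of loop_l in the frame of bar3 between -0.035 and 0.09 m) or (y of loop_l in the frame of bar4 between -0.008 and 0.008 m and z of loop_l in the frame of bar4 between -0.008 and 0.008 m and x of loop_l in the frame of bar4 between -0.035 and 0.09 m)) and value of joint eye_l below 0.6 rad) or (((y of loop_r in the frame of bar1 between -0.008 and 0.008 m and z of loop_r in the frame of bar1 between -0.008 and 0.008 m and x of loop_r in the frame of bar1 between -0.035 and 0.09 m) or (y of loop_r in the frame of bar2 between -0.008 and 0.008 m and z of loop_r in the frame of bar2 between -0.008 and 0.008 m and x of loop_r in the frame of bar2 between -0.035 and 0.09 m) or (y of loop_r in the frame of bar3 between -0.008 and 0.008 m and z of loop_r in the frame of bar3 between -0.008 and 0.008 m and x of loop_r in the frame of bar3 between -0.035 and 0.09 m) or (y of loop_r in the frame of bar4 between -0.008 and 0.008 m and z of loop_r in the frame of bar4 between -0.008 and 0.008 m and x of loop_r in the frame of bar4 between -0.035 and 0.09 m)) and value of joint eye_r below 0.6 rad))), for 0.2 s.
2. a screw eye is fully home (joint above 1.1 rad) with a bar through its loop (((((y of loop_l in the frame of bar1 between -0.008 and 0.008 m and z of loop_l in the frame of bar1 between -0.008 and 0.008 m and x of loop_l in the frame of bar1 between -0.035 and 0.09 m) or (y of loop_l in the frame of bar2 between -0.008 and 0.008 m and z of loop_l in the frame of bar2 between -0.008 and 0.008 m and x of loop_l in the frame of bar2 between -0.035 and 0.09 m) or (y of loop_l in the frame of bar3 between -0.008 and 0.008 m and z of loop_l in the frame of bar3 between -0.008 and 0.008 m and x of loop_l in the frame of bar3 between -0.035 and 0.09 m) or (y of loop_l in the frame of bar4 between -0.008 and 0.008 m and z of loop_l in the frame of bar4 between -0.008 and 0.008 m and x of loop_l in the frame of bar4 between -0.035 and 0.09 m)) and value of joint eye_l above 1.1 rad) or (((y of loop_r in the frame of bar1 between -0.008 and 0.008 m and z of loop_r in the frame of bar1 between -0.008 and 0.008 m and x of loop_r in the frame of bar1 between -0.035 and 0.09 m) or (y of loop_r in the frame of bar2 between -0.008 and 0.008 m and z of loop_r in the frame of bar2 between -0.008 and 0.008 m and x of loop_r in the frame of bar2 between -0.035 and 0.09 m) or (y of loop_r in the frame of bar3 between -0.008 and 0.008 m and z of loop_r in the frame of bar3 between -0.008 and 0.008 m and x of loop_r in the frame of bar3 between -0.035 and 0.09 m) or (y of loop_r in the frame of bar4 between -0.008 and 0.008 m and z of loop_r in the frame of bar4 between -0.008 and 0.008 m and x of loop_r in the frame of bar4 between -0.035 and 0.09 m)) and value of joint eye_r above 1.1 rad))), for 0.2 s.
3. a bar is through the loop of the other screw eye, that one not yet turned past 0.6 rad (((((y of loop_l in the frame of bar1 between -0.008 and 0.008 m and z of loop_l in the frame of bar1 between -0.008 and 0.008 m and x of loop_l in the frame of bar1 between -0.035 and 0.09 m) or (y of loop_l in the frame of bar2 between -0.008 and 0.008 m and z of loop_l in the frame of bar2 between -0.008 and 0.008 m and x of loop_l in the frame of bar2 between -0.035 and 0.09 m) or (y of loop_l in the frame of bar3 between -0.008 and 0.008 m and z of loop_l in the frame of bar3 between -0.008 and 0.008 m and x of loop_l in the frame of bar3 between -0.035 and 0.09 m) or (y of loop_l in the frame of bar4 between -0.008 and 0.008 m and z of loop_l in the frame of bar4 between -0.008 and 0.008 m and x of loop_l in the frame of bar4 between -0.035 and 0.09 m)) and value of joint eye_l below 0.6 rad and value of joint eye_r above 1.1 rad) or (((y of loop_r in the frame of bar1 between -0.008 and 0.008 m and z of loop_r in the frame of bar1 between -0.008 and 0.008 m and x of loop_r in the frame of bar1 between -0.035 and 0.09 m) or (y of loop_r in the frame of bar2 between -0.008 and 0.008 m and z of loop_r in the frame of bar2 between -0.008 and 0.008 m and x of loop_r in the frame of bar2 between -0.035 and 0.09 m) or (y of loop_r in the frame of bar3 between -0.008 and 0.008 m and z of loop_r in the frame of bar3 between -0.008 and 0.008 m and x of loop_r in the frame of bar3 between -0.035 and 0.09 m) or (y of loop_r in the frame of bar4 between -0.008 and 0.008 m and z of loop_r in the frame of bar4 between -0.008 and 0.008 m and x of loop_r in the frame of bar4 between -0.035 and 0.09 m)) and value of joint eye_r below 0.6 rad and value of joint eye_l above 1.1 rad))), for 0.2 s.
4. both screw eyes are fully home, a bar through the loop of one of them (value of joint each of eye_l, eye_r above 1.1 rad and (((y of loop_l in the frame of bar1 between -0.008 and 0.008 m and z of loop_l in the frame of bar1 between -0.008 and 0.008 m and x of loop_l in the frame of bar1 between -0.035 and 0.09 m) or (y of loop_l in the frame of bar2 between -0.008 and 0.008 m and z of loop_l in the frame of bar2 between -0.008 and 0.008 m and x of loop_l in the frame of bar2 between -0.035 and 0.09 m) or (y of loop_l in the frame of bar3 between -0.008 and 0.008 m and z of loop_l in the frame of bar3 between -0.008 and 0.008 m and x of loop_l in the frame of bar3 between -0.035 and 0.09 m) or (y of loop_l in the frame of bar4 between -0.008 and 0.008 m and z of loop_l in the frame of bar4 between -0.008 and 0.008 m and x of loop_l in the frame of bar4 between -0.035 and 0.09 m)) or ((y of loop_r in the frame of bar1 between -0.008 and 0.008 m and z of loop_r in the frame of bar1 between -0.008 and 0.008 m and x of loop_r in the frame of bar1 between -0.035 and 0.09 m) or (y of loop_r in the frame of bar2 between -0.008 and 0.008 m and z of loop_r in the frame of bar2 between -0.008 and 0.008 m and x of loop_r in the frame of bar2 between -0.035 and 0.09 m) or (y of loop_r in the frame of bar3 between -0.008 and 0.008 m and z of loop_r in the frame of bar3 between -0.008 and 0.008 m and x of loop_r in the frame of bar3 between -0.035 and 0.09 m) or (y of loop_r in the frame of bar4 between -0.008 and 0.008 m and z of loop_r in the frame of bar4 between -0.008 and 0.008 m and x of loop_r in the frame of bar4 between -0.035 and 0.09 m)))), for 0.2 s.
At the end, for the whole second after the job is handed in: both eyes are still home (above 1.08 rad), and every bar present lies still in a lane of the cradle: origin within -35 to +30 mm along x and 100 mm along y of the cradle's origin, axis height 33 to 46 mm, within 0.15 rad of the lanes' direction, handle at the cradle's -x end (value of joint each of eye_l, eye_r above 1.08 rad and x of bar1 in the frame of cradle between -0.035 and 0.03 m and y of bar1 in the frame of cradle between -0.1 and 0.1 m and z of bar1 in the frame of cradle between 0.033 and 0.046 m and angle between the x axis of each of bar1, bar2, bar3, bar4 and the x axis of cradle, either way round below 0.15 rad and x of each of bar1_grip, bar2_grip, bar3_grip, bar4_grip in the frame of cradle below -0.02 m and linear speed of each of bar1, bar2, bar3, bar4 below 0.02 m/s and x of bar2 in the frame of cradle between -0.035 and 0.03 m and y of bar2 in the frame of cradle between -0.1 and 0.1 m and z of bar2 in the frame of cradle between 0.033 and 0.046 m and x of bar3 in the frame of cradle between -0.035 and 0.03 m and y of bar3 in the frame of cradle between -0.1 and 0.1 m and z of bar3 in the frame of cradle between 0.033 and 0.046 m and x of bar4 in the frame of cradle between -0.035 and 0.03 m and y of bar4 in the frame of cradle between -0.1 and 0.1 m and z of bar4 in the frame of cradle between 0.033 and 0.046 m); the robot touches nothing.
It fails at once if a loaf is moved more than 30 mm (distance of any of loaf_a, loaf_b from where it was at the start of the episode above 0.03 m).
It fails at once if the fingers push on a clamp or its screw eye with more than 10 N (contact force between the fingers and clamp_l above 10 N or contact force between the fingers and clamp_r above 10 N).
Of bar1, bar2, bar3, bar4 only 2 to 4 are there at a start; the rules pass over those that are not, and their reading is None.
At some moment in a run one of bar1, bar2, bar3, bar4 may be knocked a few centimetres aside while the robot is not near it.
It also fails if it takes over 210 s, if anything falls off the work surface, if the arm or the gripper's body presses on something with over 40 N, if the wrist force passes 120 N, or if a joint passes its speed limit or range.

## Robot

A 7-joint arm with a two-finger parallel gripper is mounted at the origin on the work surface. World frame = base frame: x ahead of the robot, y to its left, z up, the work surface at z = 0. Lengths are in m, angles in rad, forces in N, time in s.
With the tool pointing down it reaches from about 0.4 to 0.85 m from the base axis. Payload 10.4 kg.
Tool frame: the origin (TCP) lies midway between the tips of the shut fingers; the grasp point (between the pads) lies 19 mm behind it; y points along the fingers, x is the direction in which the jaws open and shut, and the axes are right-handed (so a half turn about y gives the same grasp; the last joint's range is limited). The gripper opens to 87 mm and grips with 3 to 60 N. Pads are 19 mm wide; open, the fingers measure 117 mm over their backs; the gripper's body (75 mm by 190 mm) begins 51 mm behind the grasp point.
Start: joints at [1.297, 0.332, -0.065, 1.46, 0.022, 1.35, -0.088], TCP at [0.155, -0.605, 0.223] pointing down, gripper open.
Joint ranges: [-2.6, 2.6], [-0.5, 2.12], [-1.47, 1.34], [0.16, 2.42], [-1.27, 4.41], [0.06, 2.06], [-2.6, 2.6]. Speed limits (rad/s): [2.22, 2.22, 2.79, 2.79, 3.14, 3.14, 3.14].

## Interface

Orientations are given as a unit quaternion [x, y, z, w].
In Python, from bench import * gives the robot as it stands.
- The arm moves only by the tool jog_arm, never from a script. Its argument "commands" is a list of rows, each an object with "translation": the shift along the world's x, y, z in mm, a list of three; "twist": the turn about the world's z in rad. A call has 1 to 20 rows; each row shifts and turns the commanded pose from where the row before left it; what a row does not reach is not made up. A row lasts 1/10 s, in which the tool goes at most 50 mm and 8.59 degrees, less where a joint would pass 70% of its speed; a pose out of reach is approached as far as the arm can. A call is refused whole if a number of a shift passes 50 or a number of a turn 0.15, either way. A call with a gripper value outside its range is refused whole. "grip" is the closure, from 0 (fully open) to 1 (shut), set as the call begins (left out, the last holds). The fingers move at their own pace and stop on an object; "grip_force" is the grip in N (left out, the last holds). Time passes only in rows, so rows that do not move let the fingers close. It gives the time, the measured TCP pose, the force and the opening at its end, in the units of the state.
- read_state(): the state, without advancing time (a new reading comes with each control period).
- camera(name): name is "scene" or "top"; returns a dict with "img" (400x640x3 uint8, red, green, blue), "fx", "fy", "cx", "cy" (pixels), "cam_to_world" (4x4, takes a point from camera to world coordinates). Camera axes: x right, y down, z forward; pixel columns grow to the right and rows downward; lengths in m; the calibration is good to about 2 mm. A picture is of the moment at which its call begins. There is no depth.
- close_job(): hands the job in, once; it reports no verdict.
The state is a dict: "time": time; "joint_positions": joint angles; "joint_vel": joint speeds; "joint_torque": joint torques, N m; "ee_pos": TCP position; "eef_rot": TCP orientation; "ft_force": force on the tool from outside, world axes, zero at the start; "torque": the same for the moment, N m; "width": finger opening in m.
Only numpy, scipy, OpenCV 4.12 (cv2) and the standard library are available. Lean on these libraries where they do the work, as an engineer would, in place of code of your own. Each camera call takes 0.05 s, during which the arm holds its last target.

## Working session

There is one attempt and no reset: what is moved stays moved. The work goes in short steps, Python scripts to look and compute and a tool call to move; the robot and the scene stay as the last step left them, time stands still between calls to the robot, and variables do not carry over. Pictures are saved under pics/ and viewed, and the job is handed in when it is done.

Besides the shell and the picture viewer there is one more tool, called after ">>>" as name([rows], argument=value, ...), one row to a line, values as JSON. jog_arm: Moves the arm, as the interface text tells. Its arguments: {"type":"object","properties":{"commands":{"type":"array"},"grip":{"type":"number"},"grip_force":{"type":"number"}},"required":["commands"]}

```bash
ls; mkdir -p pics
cat > h.py <<'E'
from bench import *
import numpy as np, cv2
def shot(n,f):
    c=camera(n); cv2.imwrite('pics/'+f,cv2.cvtColor(c['img'],cv2.COLOR_RGB2BGR)); return c
def ray(c,u,v,z):
    T=np.array(c['cam_to_world']); d=T[:3,:3]@np.array([(u-c['cx'])/c['fx'],(v-c['cy'])/c['fy'],1]); o=T[:3,3]
    return o+d*(z-o[2])/d[2]
def proj(c,p):
    T=np.linalg.inv(np.array(c['cam_to_world'])); q=T[:3,:3]@np.array(p)+T[:3,3]
    return np.array([c['fx']*q[0]/q[2]+c['cx'],c['fy']*q[1]/q[2]+c['cy']])
E
python3 - <<'E'
from h import *
for n in ('scene','top'):
    c=shot(n,n+'0.png'); print(n,c['fx'],c['fy'],c['cx'],c['cy'],np.round(c['cam_to_world'],3).tolist())
print(read_state())
E
```

```text
pics
scene 380.2660576201059 380.2660576201059 324.32963699307624 198.94459903554366 [[-0.565, 0.684, -0.462, 0.96], [0.825, 0.471, -0.312, 0.294], [0.004, -0.557, -0.83, 0.902], [0.0, 0.0, 0.0, 1.0]]
top 455.89339478171956 455.89339478171956 323.9584958764292 206.170782094426 [[0.022, -0.988, 0.155, 0.308], [-1.0, -0.022, 0.003, 0.005], [0.0, -0.155, -0.988, 1.46], [0.0, 0.0, 0.0, 1.0]]
{'time': 0.1, 'joint_positions': array([ 1.29740395,  0.33278765, -0.06468815,  1.46088157,  0.02158161,
        1.34987407, -0.08848603]), 'joint_vel': array([-6.10560031e-06, -2.06144386e-03,  1.75997340e-03, -2.29911128e-03,
       -5.27906564e-04, -3.09928097e-04, -1.19606089e-03]), 'joint_torque': array([ 1.63394758e-03, -6.24547791e+01,  2.46989750e-02, -3.90718067e+01,
       -6.14281395e-02,  3.66626366e-02,  1.01135404e-04]), 'ee_pos': array([ 0.1550164 , -0.60511036,  0.22183501]), 'eef_rot': array([-0.55835179,  0.43389494, -0.43317496,  0.558872  ]), 'ft_force': array([-0.47913083, -0.48413514,  0.06188724]), 'torque': array([-0.01117341,  0.02472667, -0.01666193]), 'width': 0.08669679962193054}
```

View pics/scene0.png

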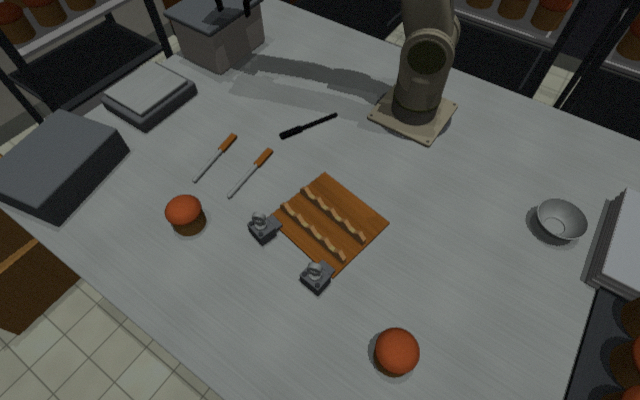

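View pics/top0.png

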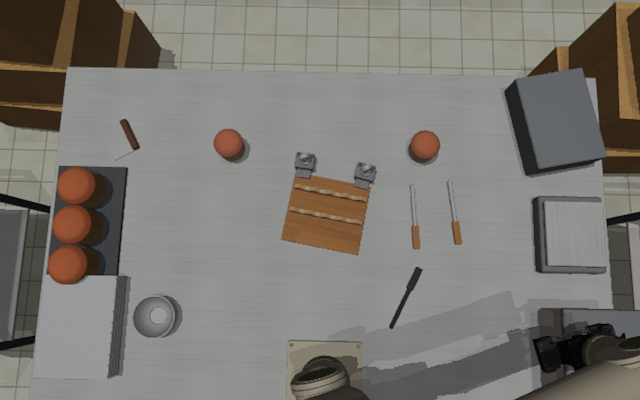

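Run:
```python
from h import *
a=cv2.imread('pics/top0.png'); b=cv2.imread('pics/scene0.png')
cv2.imwrite('pics/a1.png',cv2.resize(a[140:260,275:475],None,fx=4,fy=4,interpolation=cv2.INTER_CUBIC))
cv2.imwrite('pics/a2.png',cv2.resize(b[125:300,180:400],None,fx=3.4,fy=3.4,interpolation=cv2.INTER_CUBIC))
cv2.imwrite('pics/a3.png',cv2.resize(a[110:170,100:160],None,fx=4,fy=4,interpolation=cv2.INTER_CUBIC))
```

```text
(no output)
```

View pics/a1.png

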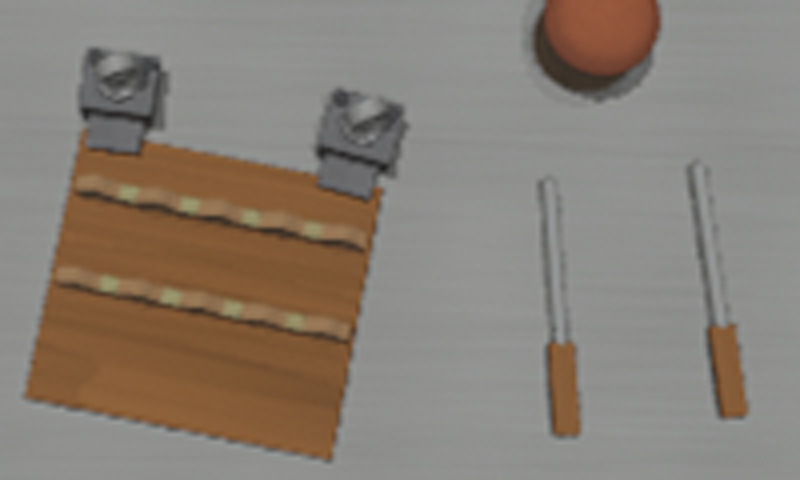

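View pics/a2.png

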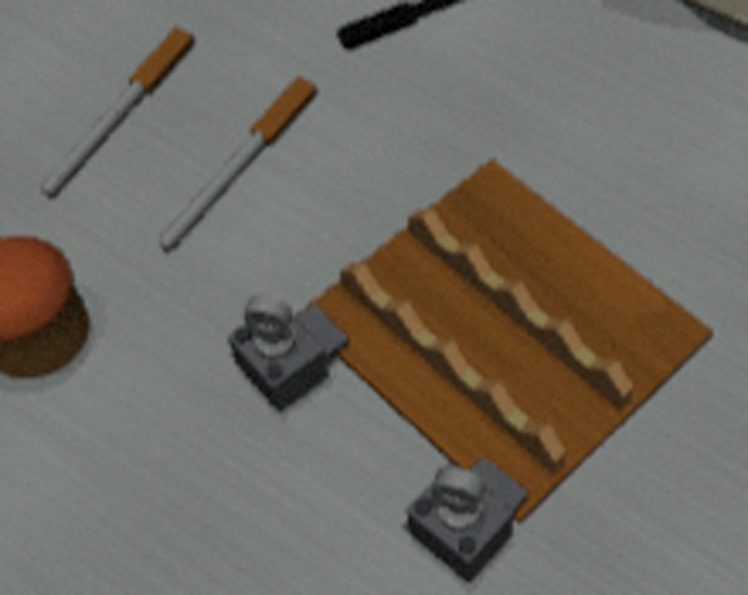

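View pics/a3.png

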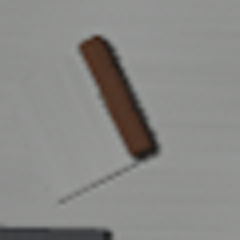

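```bash
cat >> h.py <<'E'
def bars(c,z=0.010):
    """orange wooden handles + steel shafts in the top view; returns handle centre, direction"""
    hsv=cv2.cvtColor(c['img'],cv2.COLOR_RGB2HSV)
    m=cv2.inRange(hsv,(8,110,90),(20,255,255))
    n,l,s,ce=cv2.connectedComponentsWithStats(m)
    out=[]
    for i in range(1,n):
        if s[i,4]<60 or s[i,4]>400: continue
        ys,xs=np.where(l==i)
        P=np.array([ray(c,u,v,z)[:2] for u,v in zip(xs,ys)])
        (cx,cy),(w,h),a=cv2.minAreaRect((P*1000).astype(np.float32))
        _,_,V=np.linalg.svd(P-P.mean(0)); d=V[0]*np.sign(V[0][0])
        out.append((s[i,4],np.round(ce[i]),np.round(P.mean(0),4),round(np.arctan2(d[1],d[0]),3),round(w),round(h)))
    return out
E
python3 - <<'E'
from h import *
for n in('top','scene'):
    c=camera(n); print(n)
    for b in bars(c): print(b)
T=camera('top')
f=lambda x,y:ray(T,275+x/4,140+y/4,0.01)[:2]
tl,tr,br,bl=f(80,130),f(382,190),f(330,460),f(25,397)
print(tl,tr,br,bl,np.linalg.norm(tl-tr),np.linalg.norm(tl-bl))
for p,q in((bl,tl),(br,tr)): d=q-p; print(np.arctan2(d[1],d[0]))
for p,q in((tr,tl),(br,bl)): d=q-p; print(np.arctan2(-d[0],d[1]))
# shaft ends
for u,v in((547,178),(558,343),(565,435),(698,161),(722,325),(733,415)): print(ray(T,275+u/4,140+v/4,0.007)[:2].round(4))
from scipy.spatial.transform import Rotation as R
print(R.from_quat(read_state()['eef_rot']).as_matrix().round(3))
E
```

```text
top
(np.int32(272), array([563.,  58.]), array([ 1.0638, -0.7886]), np.float64(-0.054), 83, 41)
(np.int32(262), array([ 35., 106.]), array([0.8525, 0.982 ]), np.float64(1.511), 208, 22)
(np.int32(207), array([621., 152.]), array([ 0.7362, -0.962 ]), np.float64(1.558), 27, 108)
(np.int32(138), array([456., 232.]), array([ 0.4606, -0.4144]), np.float64(0.129), 71, 20)
(np.int32(138), array([415., 237.]), array([ 0.4434, -0.2833]), np.float64(0.066), 71, 19)
scene
(np.int32(100), array([227., 141.]), array([ 0.4571, -0.416 ]), np.float64(0.119), 69, 19)
(np.int32(115), array([263., 156.]), array([ 0.4405, -0.2844]), np.float64(0.055), 71, 19)
(np.int32(285), array([ 16., 255.]), array([ 1.0539, -0.5922]), np.float64(0.017), 105, 23)
[0.64497299 0.10666495] [ 0.60054859 -0.1395705 ] [ 0.38181494 -0.09969897] [0.42644303 0.14353967] 0.25021076473011034 0.2216192373806949
-0.16716517481957854
-0.18030387836953374
-0.178494205820645
-0.1814563689933049
[ 0.614  -0.2739]
[ 0.4793 -0.2816]
[ 0.4058 -0.2865]
[ 0.6308 -0.3969]
[ 0.4967 -0.4134]
[ 0.4247 -0.4205]
[[ 0.248 -0.     0.969]
 [-0.969  0.001  0.248]
 [-0.001 -1.    -0.   ]]
```

Run:
```python
from h import *
a=cv2.imread('pics/top0.png'); b=cv2.imread('pics/scene0.png')
z=lambda im,y,x:cv2.resize(im[y:y+40,x:x+40],None,fx=9,fy=9,interpolation=cv2.INTER_CUBIC)
cv2.imwrite('pics/e1.png',np.vstack([np.hstack([z(a,145,285),z(a,155,345)])]))
cv2.imwrite('pics/e2.png',np.vstack([np.hstack([z(b,250,298),z(b,203,244)])]))
```

```text
(no output)
```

View pics/e1.png

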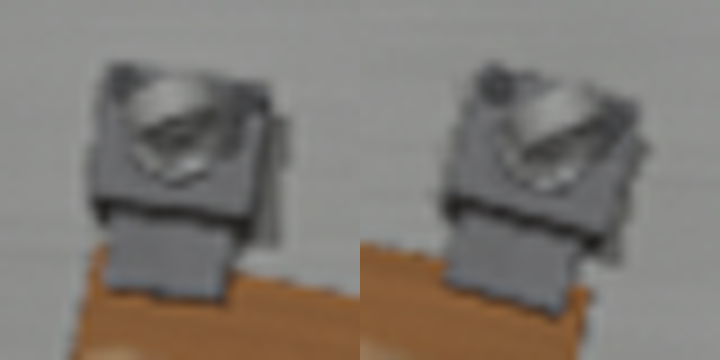

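View pics/e2.png

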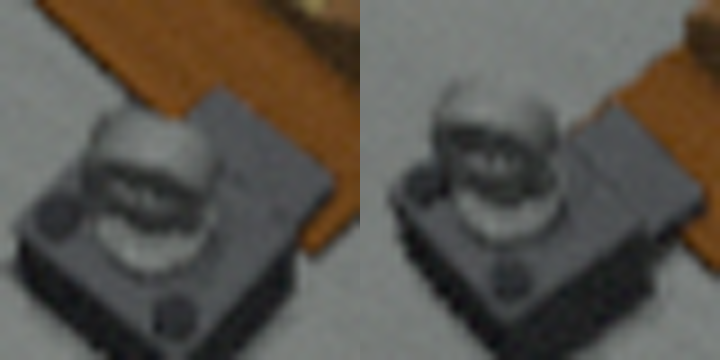

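Run:
```python
from h import *
I={}
for n in('top','scene'):
    s=np.mean([camera(n)['img'].astype(float) for _ in range(4)],0); I[n]=s
    np.save(n+'_avg.npy',s)
def z(im,y,x,w=24):
    g=im[y:y+w,x:x+w].mean(2); g=cv2.resize(g,(384,384),interpolation=cv2.INTER_CUBIC)
    g=np.clip((g-40)*1.6,0,255).astype(np.uint8); g=cv2.cvtColor(g,cv2.COLOR_GRAY2BGR)
    for k in range(0,24,4):
        cv2.line(g,(k*16,0),(k*16,6),(0,255,255),1); cv2.line(g,(0,k*16),(6,k*16),(0,255,255),1)
    return g
# note: pixel u sits at (u-x+0.5)*16
cv2.imwrite('pics/e3.png',np.hstack([z(I['top'],148,293),z(I['top'],158,354)]))
cv2.imwrite('pics/e4.png',np.hstack([z(I['scene'],258,303),z(I['scene'],209,249)]))
```

```text
(no output)
```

View pics/e3.png

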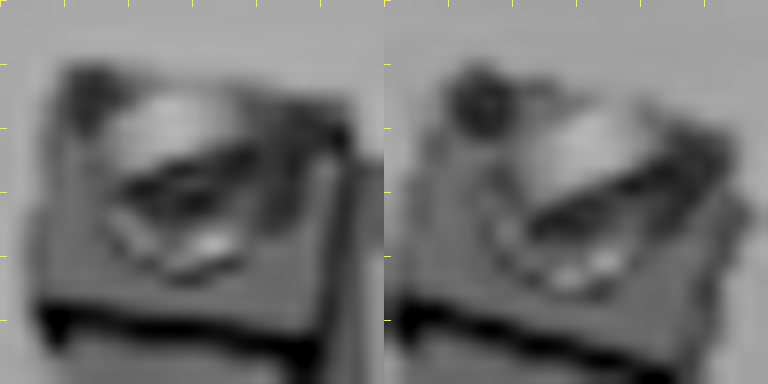

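View pics/e4.png

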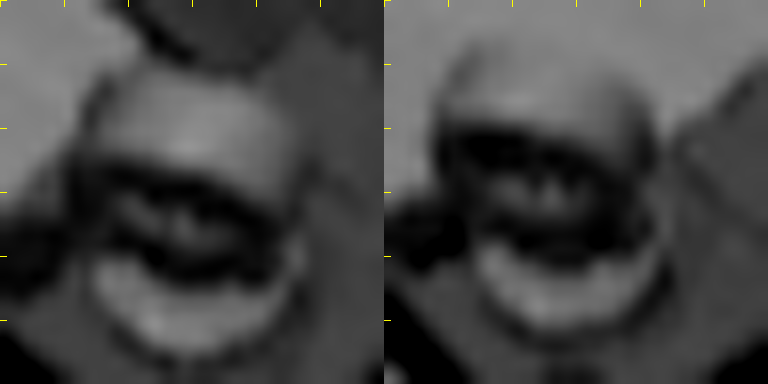

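Run:
```python
from h import *
S=camera('scene');T=camera('top')
for n,hd,s,t in(('l',.33,(313.9,271.25),(304.25,157.9)),('r',.45,(258.7,220.8),(367.25,169.5))):
    b=np.array([np.cos(hd),np.sin(hd),0])
    print(n,'scene',(ray(S,*s,.086)-.007*b).round(4),'top',(ray(T,*t,.103)+.007*b).round(4))
# board corners scene for calibration comparison
f=lambda x,y:(180+x/3.4,125+y/3.4)
for p in((493,160),(712,333)): print(ray(S,*f(*p),.01).round(4))
```

```text
l scene [0.6774 0.0784 0.086 ] top [0.6764 0.0755 0.103 ]
r scene [ 0.6461 -0.1129  0.086 ] top [ 0.6439 -0.117   0.103 ]
[ 0.3831 -0.0935  0.01  ]
[0.428  0.1488 0.01  ]
```

>>> jog_arm([
  {"translation": [25, 27, 0], "twist": -0.016},
  {"translation": [25, 27, 0], "twist": -0.016},
  {"translation": [25, 27, 0], "twist": -0.016},
  {"translation": [25, 27, 0], "twist": -0.016},
  {"translation": [25, 27, 0], "twist": -0.016},
  {"translation": [25, 27, 0], "twist": -0.016},
  {"translation": [25, 27, 0], "twist": -0.016},
  {"translation": [25, 27, 0], "twist": -0.016},
  {"translation": [25, 27, 0], "twist": -0.016},
  {"translation": [25, 27, 0], "twist": -0.016},
  {"translation": [25, 27, 0], "twist": -0.016},
  {"translation": [25, 25, 0], "twist": -0.015},
  {"translation": [0, 0, 0], "twist": 0},
  {"translation": [0, 0, 0], "twist": 0},
], grip=0.4)

```text
time: 2.15
ee_pos: [0.4554, -0.283, 0.2226]
eef_rot: [0.515, -0.484, 0.484, -0.515]
ft_force: [-0.3, -1.5, -0.2]
width: 0.052
```

>>> jog_arm([
  {"translation": [0, 0, -25], "twist": 0},
  {"translation": [0, 0, -25], "twist": 0},
  {"translation": [0, 0, -25], "twist": 0},
  {"translation": [0, 0, -25], "twist": 0},
  {"translation": [0, 0, -25], "twist": 0},
  {"translation": [0, 0, -25], "twist": 0},
  {"translation": [0, 0, -25], "twist": 0},
  {"translation": [0, 0, -25], "twist": 0},
  {"translation": [0, 0, -10], "twist": 0},
  {"translation": [0, 0, -6], "twist": 0},
  {"translation": [0, 0, -3], "twist": 0},
  {"translation": [0, 0, 0], "twist": 0},
])

```text
time: 3.35
ee_pos: [0.4554, -0.284, 0.0042]
eef_rot: [0.515, -0.485, 0.485, -0.515]
ft_force: [0.1, -0.2, -1.3]
width: 0.0522
```

Run:
```python
from h import *
for n in('top','scene'):
    c=shot(n,'g_'+n+'.png'); 
    u,v=proj(c,(.5,-.28,.05)); u,v=int(u)-70,int(v)-70
    cv2.imwrite('pics/g1_'+n+'.png',cv2.resize(cv2.imread('pics/g_'+n+'.png')[v:v+140,u:u+140],None,fx=4,fy=4))
a=cv2.imread('pics/g1_top.png');b=cv2.imread('pics/g1_scene.png')
cv2.imwrite('pics/g2.png',cv2.resize(np.hstack([a,b]),(800,400)))
from scipy.spatial.transform import Rotation as R
m=R.from_quat(read_state()['eef_rot']).as_matrix(); print(np.arctan2(m[1,0],m[0,0]),read_state()['ee_pos'])
```

```text
-1.511106504108214 [ 0.45565197 -0.28389715  0.00448338]
```

View pics/g2.png

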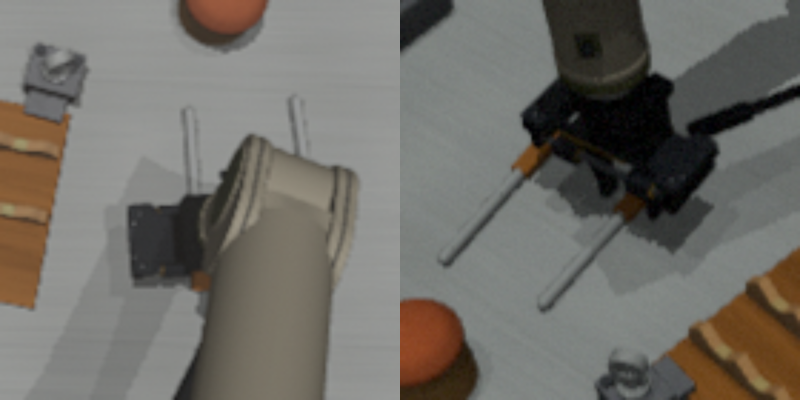

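>>> jog_arm([
  {"translation": [0, 0, 0], "twist": 0},
  {"translation": [0, 0, 0], "twist": 0},
  {"translation": [0, 0, 0], "twist": 0},
  {"translation": [0, 0, 0], "twist": 0},
  {"translation": [0, 0, 0], "twist": 0},
], grip=1.0, grip_force=50)

```text
time: 3.95
ee_pos: [0.4552, -0.2835, 0.0036]
eef_rot: [0.515, -0.485, 0.485, -0.515]
ft_force: [0.1, 0.2, 0.3]
width: 0.0213
```

>>> jog_arm([
  {"translation": [0, 0, 5], "twist": 0},
  {"translation": [0, 0, 25], "twist": 0},
  {"translation": [0, 0, 30], "twist": 0},
  {"translation": [0, 0, 30], "twist": 0},
  {"translation": [0, 0, 0], "twist": 0},
])

```text
time: 4.45
ee_pos: [0.4574, -0.2846, 0.098]
eef_rot: [-0.514, 0.482, -0.487, 0.515]
ft_force: [0.7, -0.5, -1.1]
width: 0.0214
```

Run:
```python
from h import *
for n in('top','scene'):
    c=shot(n,'k_'+n+'.png'); 
    u,v=proj(c,(.55,-.28,.1)); u,v=int(u)-50,int(v)-50
    cv2.imwrite('pics/k1_'+n+'.png',cv2.resize(cv2.imread('pics/k_'+n+'.png')[v:v+100,u:u+100],(400,400)))
a=cv2.imread('pics/k1_top.png');b=cv2.imread('pics/k1_scene.png')
cv2.imwrite('pics/k2.png',np.hstack([a,b]))
```

```text
(no output)
```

View pics/k2.png

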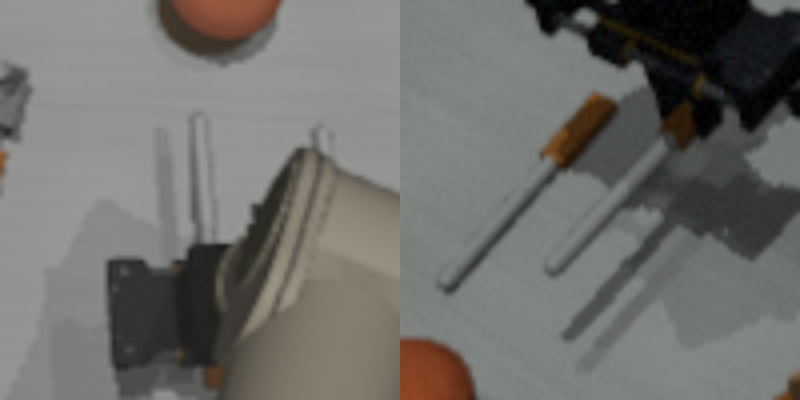

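```bash
cat >> h.py <<'E'
def tri(cs,px):
    A=np.zeros((3,3));b=np.zeros(3);L=[]
    for c,(u,v) in zip(cs,px):
        T=np.array(c['cam_to_world']); d=T[:3,:3]@np.array([(u-c['cx'])/c['fx'],(v-c['cy'])/c['fy'],1]); d/=np.linalg.norm(d)
        M=np.eye(3)-np.outer(d,d); A+=M;b+=M@T[:3,3];L.append((M,T[:3,3]))
    p=np.linalg.solve(A,b); return p.round(4),[round(float(np.linalg.norm(M@(p-o))),4) for M,o in L]
E
python3 - <<'E'
from h import *
S=camera('scene');T=camera('top')
def f(c,x,y,s=4):
    u,v=proj(c,(.55,-.28,.1)); return int(u)-50+x/4-.5+.125, int(v)-50+y/4-.5+.125
ts,tt=f(S,550,272) ,f(T,199,115)
ts=(ts[0]-100,ts[1])
print(ts,tt,tri((S,T),(ts,tt)))
print(read_state()['ee_pos'], 'top ray z=.1',ray(T,*tt,.101),'scene',ray(S,*ts,.101))
u=f(T,212,240);print(ray(T,*u,.101))
E
```

```text
(220.125, 177.625) (418.375, 177.375) (array([ 0.6151, -0.274 ,  0.1006]), [0.0028, 0.0028])
[ 0.45448682 -0.2832012   0.09272595] top ray z=.1 [ 0.61682687 -0.27622027  0.101     ] scene [ 0.61398475 -0.27090403  0.101     ]
[ 0.52063091 -0.28501892  0.101     ]
```

>>> jog_arm([
  {"translation": [3, 15, 0], "twist": 0.06},
  {"translation": [3, 15, 0], "twist": 0.06},
  {"translation": [3, 15, 0], "twist": 0.06},
  {"translation": [3, 15, 0], "twist": 0.06},
  {"translation": [2, 15, -5], "twist": 0.06},
  {"translation": [2, 16, -5], "twist": 0.06},
  {"translation": [0, 0, 0], "twist": 0},
  {"translation": [0, 0, 0], "twist": 0},
])

```text
time: 5.45
ee_pos: [0.471, -0.1924, 0.0833]
eef_rot: [0.593, -0.385, 0.385, -0.593]
ft_force: [-0.9, 0.6, 0.2]
width: 0.0213
```

```bash
cat >> h.py <<'E'
def look(tag,p,w=60,out=400):
    from scipy.spatial.transform import Rotation as R
    L=[]
    for n in('top','scene'):
        c=camera(n); u,v=proj(c,p); u,v=int(u)-w//2,int(v)-w//2
        im=cv2.cvtColor(c['img'],cv2.COLOR_RGB2BGR)[max(v,0):v+w,max(u,0):u+w]
        print(n,'offset',u,v,'scale',out/w); L.append(cv2.resize(im,(out,out),interpolation=cv2.INTER_CUBIC))
    cv2.imwrite('pics/%s.png'%tag,np.hstack(L))
    s=read_state(); m=R.from_quat(s['eef_rot']).as_matrix()
    print('ee',s['ee_pos'].round(4),'heading',round(np.arctan2(m[1,0],m[0,0])+np.pi/2,3),'f',s['ft_force'].round(1),'tq',s['torque'].round(2),'w',s['width'],'t',s['time'])
E
python3 -c "
from h import *
look('p1',(.63,-.12,.09))"
```

```text
top offset 336 142 scale 6.666666666666667
scene offset 231 181 scale 6.666666666666667
ee [ 0.471  -0.1932  0.0836] heading 0.418 f [ 0.3 -0.3 -0.7] tq [-0.08 -0.02 -0.02] w 0.02131425094387969 t 5.55
```

View pics/p1.png

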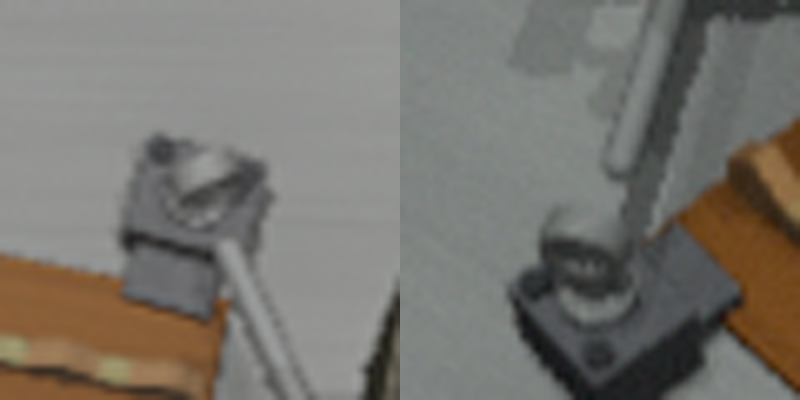

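>>> jog_arm([
  {"translation": [9.1, 4.1, -1], "twist": 0},
  {"translation": [9.1, 4.1, 0], "twist": 0},
  {"translation": [4.6, 2, 0], "twist": 0},
  {"translation": [4.6, 2, 0], "twist": 0},
  {"translation": [4.6, 2, 0], "twist": 0},
  {"translation": [0, 0, 0], "twist": 0},
])

```text
time: 6.15
ee_pos: [0.5038, -0.178, 0.0826]
eef_rot: [-0.593, 0.385, -0.385, 0.593]
ft_force: [1.1, -0.5, -0.3]
width: 0.0218
```

```bash
python3 -c "
from h import *
look('p2',(.63,-.12,.09))"
```

```text
top offset 336 142 scale 6.666666666666667
scene offset 231 181 scale 6.666666666666667
ee [ 0.5033 -0.1783  0.0826] heading 0.42 f [-0.2 -1.1  0.2] tq [-0.15 -0.09 -0.13] w 0.021407782366512283 t 6.25
```

View pics/p2.png

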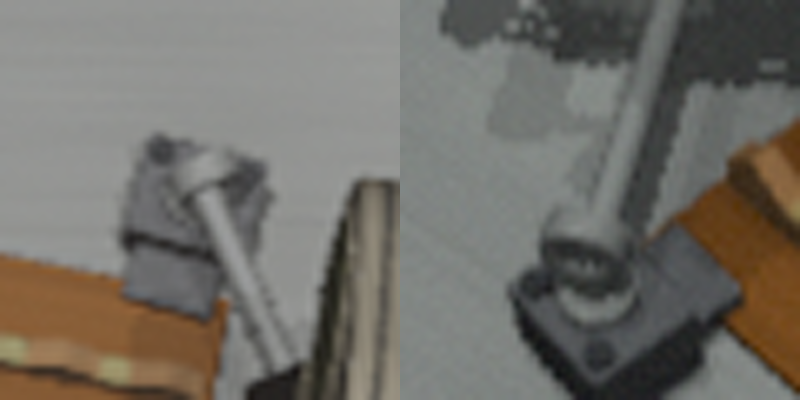

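>>> jog_arm([
  {"translation": [4.6, 2.1, 0], "twist": 0},
  {"translation": [4.6, 2.1, 0], "twist": 0},
  {"translation": [4.6, 2.1, 0], "twist": 0},
  {"translation": [4.6, 2.1, 0], "twist": 0},
  {"translation": [0, 0, 0], "twist": 0},
])

```text
time: 6.75
ee_pos: [0.5223, -0.1694, 0.0826]
eef_rot: [-0.593, 0.384, -0.385, 0.593]
ft_force: [1.8, -0.5, -0.6]
width: 0.0215
```

```bash
python3 -c "
from h import *
look('p3',(.63,-.12,.09))"
```

```text
top offset 336 142 scale 6.666666666666667
scene offset 231 181 scale 6.666666666666667
ee [ 0.5219 -0.1697  0.0826] heading 0.42 f [ 1.8 -1.2 -0.5] tq [-0.2  -0.19 -0.22] w 0.021714549830822518 t 6.85
```

View pics/p3.png

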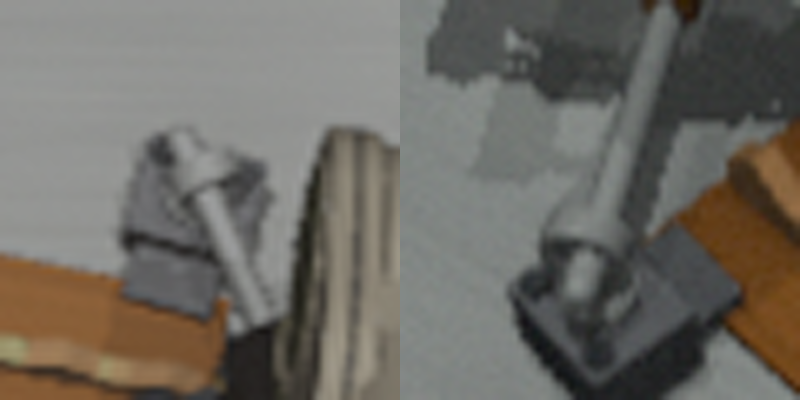

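>>> jog_arm([
  {"translation": [9, 4, 0], "twist": 0},
  {"translation": [9, 4, 0], "twist": 0},
  {"translation": [9, 4, 0], "twist": 0},
  {"translation": [9, 4, 0], "twist": 0},
  {"translation": [9, 4, 0], "twist": 0},
  {"translation": [0, 0, 0], "twist": 0},
  {"translation": [0, 0, 0], "twist": 0},
])

```text
time: 7.55
ee_pos: [0.5669, -0.1496, 0.0825]
eef_rot: [-0.593, 0.385, -0.385, 0.593]
ft_force: [1.3, -1.8, -1.1]
width: 0.0214
```

```bash
python3 -c "
from h import *
look('p4',(.63,-.12,.09))
L=np.array([.645,-.115]);p=read_state()['ee_pos'][:2];r=.085
h0=.42; prev=p
c0=L-r*np.array([np.cos(h0),np.sin(h0)])
for k in range(1,16):
    h=h0-k*.11; q=L-r*np.array([np.cos(h),np.sin(h)]); print(k,round(h,2),((q-c0)*1000).round(1)); c0=q
"
```

```text
top offset 336 142 scale 6.666666666666667
scene offset 231 181 scale 6.666666666666667
ee [ 0.5663 -0.1499  0.0826] heading 0.42 f [ 0.2 -0.8 -1.5] tq [-0.14 -0.07 -0.06] w 0.02129185311287014 t 7.65
1 0.31 [-3.3  8.7]
2 0.2 [-2.4  9. ]
3 0.09 [-1.4  9.2]
4 -0.02 [-0.3  9.3]
5 -0.13 [0.7 9.3]
6 -0.24 [1.7 9.2]
7 -0.35 [2.7 8.9]
8 -0.46 [3.7 8.6]
9 -0.57 [4.6 8.1]
10 -0.68 [5.5 7.6]
11 -0.79 [6.3 6.9]
12 -0.9 [7.  6.2]
13 -1.01 [7.6 5.4]
14 -1.12 [8.2 4.5]
15 -1.23 [8.6 3.6]
```

View pics/p4.png

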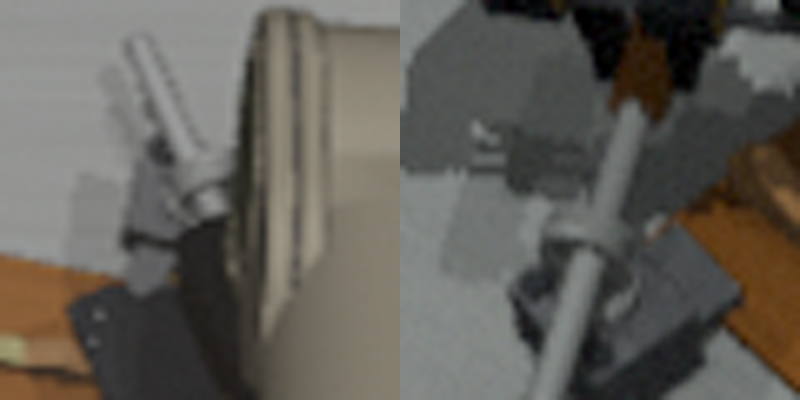

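>>> jog_arm([
  {"translation": [-3.3, 8.7, 0], "twist": -0.11},
  {"translation": [-2.4, 9, 0], "twist": -0.11},
  {"translation": [-1.4, 9.2, 0], "twist": -0.11},
  {"translation": [-0.3, 9.3, 0], "twist": -0.11},
  {"translation": [0.7, 9.3, -0.3], "twist": -0.11},
  {"translation": [1.7, 9.2, -0.3], "twist": -0.11},
  {"translation": [0, 0, 0], "twist": 0},
])

```text
time: 8.35
ee_pos: [0.5606, -0.0953, 0.0818]
eef_rot: [-0.437, 0.557, -0.557, 0.435]
ft_force: [-3.4, -5.4, -0.6]
width: 0.0211
```

```bash
python3 -c "
from h import *
look('p5',(.63,-.12,.09))"
```

```text
top offset 336 142 scale 6.666666666666667
scene offset 231 181 scale 6.666666666666667
ee [ 0.5605 -0.0963  0.0818] heading -0.238 f [-3.1 -2.5  0.2] tq [-0.54  0.72 -0.21] w 0.02135882156344126 t 8.45
```

View pics/p5.png

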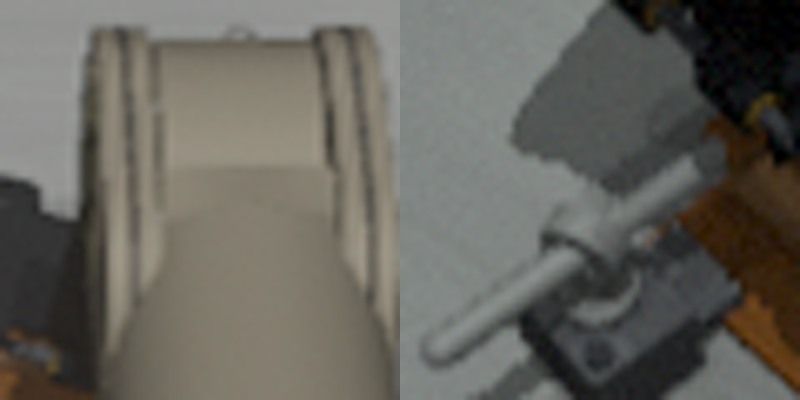

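Eye is turning with the bar. Continue.

>>> jog_arm([
  {"translation": [2.7, 8.9, -0.3], "twist": -0.11},
  {"translation": [3.7, 8.6, -0.3], "twist": -0.11},
  {"translation": [4.6, 8.1, -0.3], "twist": -0.11},
  {"translation": [5.5, 7.6, -0.2], "twist": -0.11},
  {"translation": [6.3, 6.9, -0.2], "twist": -0.11},
  {"translation": [0, 0, 0], "twist": 0},
])

```text
time: 9.05
ee_pos: [0.5841, -0.0546, 0.0804]
eef_rot: [-0.27, 0.654, -0.654, 0.269]
ft_force: [-4.6, -0.8, 0.2]
width: 0.0216
```

```bash
python3 -c "
from h import *
look('p6',(.63,-.12,.09))"
```

```text
top offset 336 142 scale 6.666666666666667
scene offset 231 181 scale 6.666666666666667
ee [ 0.5836 -0.0553  0.0804] heading -0.786 f [-3.6 -0.5  0.5] tq [ 0.15  0.72 -0.06] w 0.021079474536564745 t 9.15
```

View pics/p6.png

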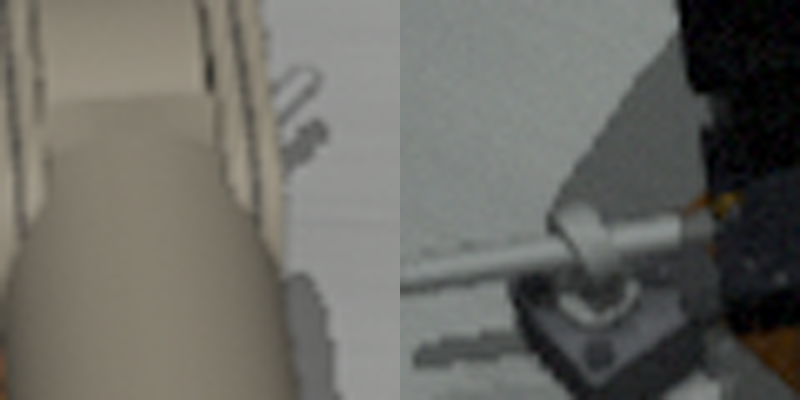

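>>> jog_arm([
  {"translation": [7, 6.2, -0.2], "twist": -0.11},
  {"translation": [7.6, 5.4, 0], "twist": -0.11},
  {"translation": [0, 0, 0], "twist": 0},
  {"translation": [0, 0, 0], "twist": 0},
])

```text
time: 9.55
ee_pos: [0.5962, -0.0449, 0.0795]
eef_rot: [0.208, -0.676, 0.676, -0.207]
ft_force: [-1.5, 1.6, 0.5]
width: 0.0212
```

>>> jog_arm([
  {"translation": [8.2, 4.5, -0.2], "twist": -0.11},
  {"translation": [0, 0, 0], "twist": 0},
  {"translation": [0, 0, 0], "twist": 0},
])

```text
time: 9.85
ee_pos: [0.6, -0.0424, 0.0771]
eef_rot: [-0.188, 0.683, -0.681, 0.183]
ft_force: [1.1, 0.7, 3.5]
width: 0.0216
```

```bash
python3 -c "
from h import *
look('p7',(.63,-.12,.09))"
```

```text
top offset 336 142 scale 6.666666666666667
scene offset 231 181 scale 6.666666666666667
ee [ 0.5999 -0.0425  0.0771] heading -1.042 f [0.3 2.1 3.7] tq [ 0.46 -0.28  0.21] w 0.02156993516378814 t 9.95
```

View pics/p7.png

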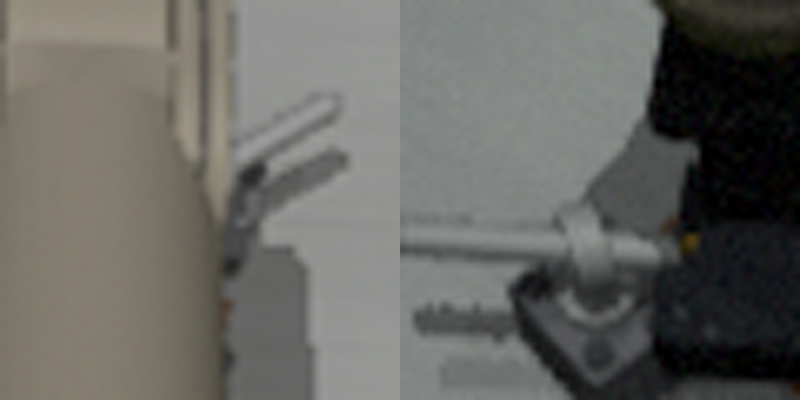

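```bash
python3 -c "
from h import *
s=read_state()
print(s['joint_positions'].round(3),s['joint_torque'].round(1))"
```

```text
[-0.052  0.403  0.059  1.686 -0.029  1.061 -2.596] [  0.7 -59.9   3.7 -32.6   0.5   0.4  -0.2]
```

>>> jog_arm([
  {"translation": [-5.5, -4.5, 1], "twist": 0.1},
  {"translation": [-5.5, -5, 1], "twist": 0.1},
  {"translation": [-5.5, -5, 1], "twist": 0.1},
  {"translation": [0, 0, 0], "twist": 0},
  {"translation": [0, 0, 0], "twist": 0},
])

```text
time: 10.45
ee_pos: [0.5829, -0.0576, 0.0795]
eef_rot: [-0.286, 0.649, -0.647, 0.28]
ft_force: [-0.2, 0.2, -1.1]
width: 0.0215
```

```bash
python3 -c "
from h import *
look('p8',(.63,-.12,.09),40)
print(read_state()['joint_positions'].round(3))"
```

```text
top offset 346 152 scale 10.0
scene offset 241 191 scale 10.0
ee [ 0.5831 -0.0572  0.0795] heading -0.747 f [-0.5 -0.7 -0.5] tq [-0.15  0.18 -0.05] w 0.021627751888451865 t 10.55
[ 0.003  0.371  0.02   1.724 -0.007  1.056 -2.293]
```

View pics/p8.png

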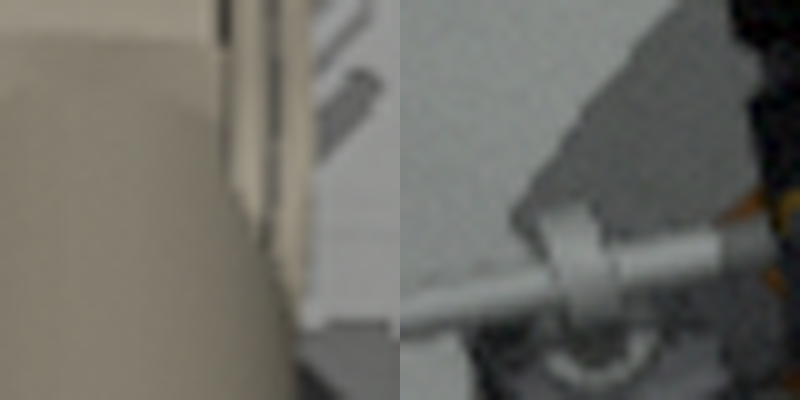

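>>> jog_arm([
  {"translation": [-7.3, 6.8, 0], "twist": 0},
  {"translation": [-7.3, 6.8, 0], "twist": 0},
  {"translation": [-7.3, 6.8, 0], "twist": 0},
  {"translation": [-7.3, 6.8, 0], "twist": 0},
  {"translation": [-7.3, 6.8, 0], "twist": 0},
  {"translation": [-7.3, 6.8, 0], "twist": 0},
  {"translation": [-7.3, 6.8, 0], "twist": 0},
  {"translation": [-7.3, 6.8, 0], "twist": 0},
  {"translation": [-7.3, 6.8, 0], "twist": 0},
  {"translation": [-7.3, 6.8, 0], "twist": 0},
  {"translation": [-7.3, 6.8, 0], "twist": 0},
  {"translation": [-7.3, 6.8, 0], "twist": 0},
  {"translation": [0, 0, 0], "twist": 0},
  {"translation": [0, 0, 0], "twist": 0},
])

```text
time: 11.95
ee_pos: [0.4957, 0.0246, 0.0799]
eef_rot: [-0.287, 0.648, -0.647, 0.281]
ft_force: [0.2, -1.1, 0.4]
width: 0.0213
```

```bash
python3 -c "
from h import *
look('p9',(.63,-.12,.09),50)"
```

```text
top offset 341 147 scale 8.0
scene offset 236 186 scale 8.0
ee [0.4959 0.0242 0.0798] heading -0.745 f [-0.2 -0.7  0.5] tq [ 0.13  0.   -0.07] w 0.021280014733287757 t 12.05
```

View pics/p9.png

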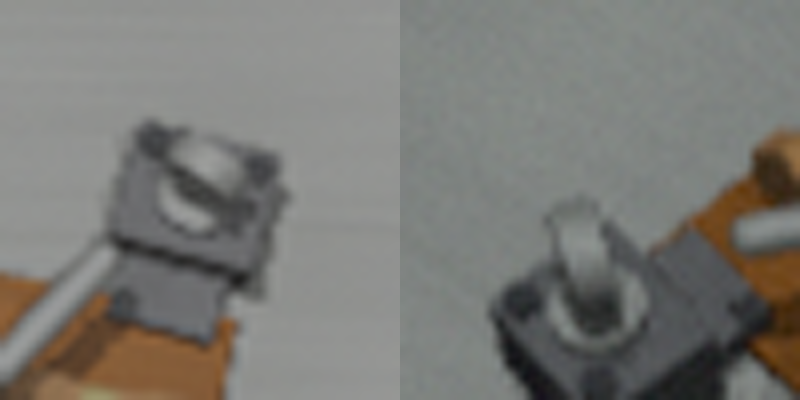

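>>> jog_arm([
  {"translation": [-6.5, 2.5, 1], "twist": 0.095},
  {"translation": [-6.5, 2.5, 1], "twist": 0.095},
  {"translation": [-6.5, 3, 1], "twist": 0.095},
  {"translation": [-6.5, 3, 0], "twist": 0.095},
  {"translation": [-6.5, 3, 0], "twist": 0.095},
  {"translation": [-6.5, 3, 0], "twist": 0.095},
  {"translation": [0, 0, 0], "twist": 0},
  {"translation": [0, 0, 0], "twist": 0},
])

```text
time: 12.85
ee_pos: [0.457, 0.0412, 0.0828]
eef_rot: [0.457, -0.542, 0.543, -0.451]
ft_force: [0.8, -0.0, -1.0]
width: 0.0215
```

```bash
python3 -c "
from h import *
T=camera('top')
for p in((110,285),(172,297),(233,310),(295,322),(128,193),(190,205),(250,217),(313,230)): print(ray(T,275+p[0]/4-.375,140+p[1]/4-.375,.032).round(4))
h=-.177; o=np.array([.5117,.0057]);R=np.array([[np.cos(h),-np.sin(h)],[np.sin(h),np.cos(h)]])
for x in(-.01,.065):print([ (o+R@[x,y]).round(4).tolist() for y in(.075,.025,-.025,-.075)])
look('q1',(.56,.02,.05),90)"
```

```text
[0.516  0.0786 0.032 ]
[0.5074 0.0293 0.032 ]
[ 0.4981 -0.0191  0.032 ]
[ 0.4897 -0.0682  0.032 ]
[0.5904 0.0664 0.032 ]
[0.5818 0.0168 0.032 ]
[ 0.5731 -0.0312  0.032 ]
[ 0.5637 -0.0815  0.032 ]
[[0.5151, 0.0813], [0.5063, 0.0321], [0.4975, -0.0171], [0.4887, -0.0664]]
[[0.5889, 0.0681], [0.5801, 0.0189], [0.5713, -0.0304], [0.5625, -0.0796]]
top offset 275 151 scale 4.444444444444445
scene offset 277 182 scale 4.444444444444445
ee [0.457  0.0413 0.0827] heading -0.177 f [ 0.1 -0.5 -0.2] tq [0.04 0.07 0.03] w 0.02133007987706214 t 13.0
```

View pics/q1.png

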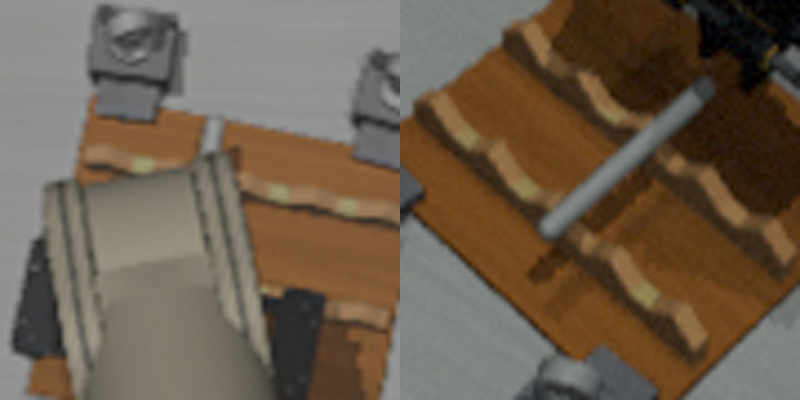

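>>> jog_arm([
  {"translation": [0, 0, -10], "twist": 0},
  {"translation": [0, 0, -10], "twist": 0},
  {"translation": [0, 0, -10], "twist": 0},
  {"translation": [0, 0, -8], "twist": 0},
  {"translation": [0, 0, -5], "twist": 0},
  {"translation": [0, 0, -3], "twist": 0},
  {"translation": [0, 0, 0], "twist": 0},
  {"translation": [0, 0, 0], "twist": 0},
])

```text
time: 13.8
ee_pos: [0.4568, 0.0416, 0.037]
eef_rot: [0.457, -0.541, 0.542, -0.452]
ft_force: [-0.6, 1.3, -1.1]
width: 0.0217
```

>>> jog_arm([
  {"translation": [0, 0, 0], "twist": 0},
  {"translation": [0, 0, 0], "twist": 0},
  {"translation": [0, 0, 0], "twist": 0},
], grip=0.5)

```text
time: 14.1
ee_pos: [0.4568, 0.0416, 0.037]
eef_rot: [0.457, -0.541, 0.542, -0.452]
ft_force: [-0.7, 0.5, 0.4]
width: 0.0377
```

>>> jog_arm([
  {"translation": [0, 0, 20], "twist": 0},
  {"translation": [0, 0, 40], "twist": 0},
  {"translation": [0, 0, 40], "twist": 0.14},
  {"translation": [0, 0, 0], "twist": 0.14},
  {"translation": [0, 0, 0], "twist": 0.14},
  {"translation": [0, 0, 0], "twist": 0.14},
  {"translation": [0, 0, 0], "twist": 0.14},
  {"translation": [0, 0, 0], "twist": 0.14},
  {"translation": [0, 0, 0], "twist": 0.14},
  {"translation": [0, 0, 0], "twist": 0.14},
  {"translation": [0, 0, 0], "twist": 0.14},
  {"translation": [0, 0, 0], "twist": 0.14},
  {"translation": [0, 0, 0], "twist": 0.14},
  {"translation": [0, 0, 0], "twist": 0.14},
  {"translation": [0, 0, 0], "twist": 0.14},
  {"translation": [0, 0, 0], "twist": 0.14},
  {"translation": [0, 0, 0], "twist": 0.14},
  {"translation": [0, 0, 0], "twist": 0.14},
  {"translation": [0, 0, 0], "twist": 0.14},
  {"translation": [0, 0, 0], "twist": 0.14},
])

```text
time: 16.1
ee_pos: [0.4566, 0.0415, 0.1369]
eef_rot: [0.655, 0.272, -0.266, -0.653]
ft_force: [-1.1, -0.1, 0.2]
width: 0.0434
```

>>> jog_arm([
  {"translation": [0, 0, 0], "twist": 0.124},
  {"translation": [0, 0, 0], "twist": 0.124},
  {"translation": [0, 0, 0], "twist": 0.124},
  {"translation": [0, 0, 0], "twist": 0.124},
  {"translation": [0, 0, 0], "twist": 0.126},
  {"translation": [0, 0, 0], "twist": 0},
])

```text
time: 16.7
ee_pos: [0.4566, 0.0415, 0.1369]
eef_rot: [-0.541, -0.458, 0.452, 0.541]
ft_force: [0.5, 0.7, 0.8]
width: 0.044
```

```bash
python3 -c "
from h import *
look('q2',(.50,.03,.05),90)
print(read_state()['joint_positions'].round(3))"
```

```text
top offset 272 170 scale 4.444444444444445
scene offset 293 167 scale 4.444444444444445
ee [0.4566 0.0415 0.1368] heading 2.964 f [0.1 0.1 0.1] tq [ 0.04 -0.15 -0.02] w 0.043373522926726985 t 16.8
[-0.011  0.042 -0.179  1.99   0.003  1.103  1.202]
```

View pics/q2.png

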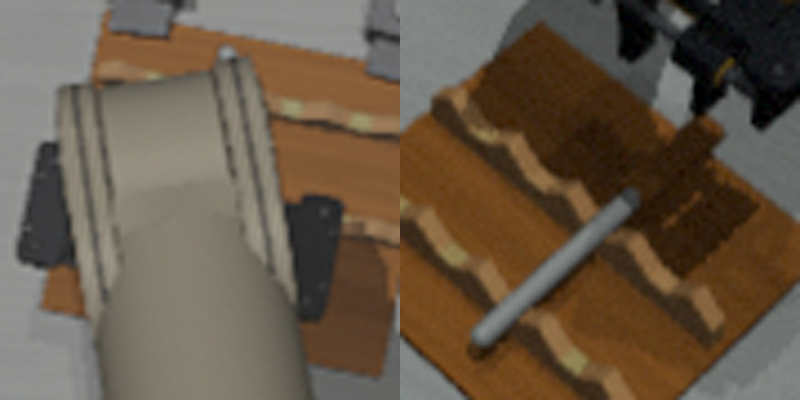

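>>> jog_arm([
  {"translation": [0, 0, -25], "twist": 0},
  {"translation": [0, 0, -25], "twist": 0},
  {"translation": [0, 0, -25], "twist": 0},
  {"translation": [0, 0, -20], "twist": 0},
  {"translation": [0, 0, -10], "twist": 0},
  {"translation": [0, 0, -3], "twist": 0},
  {"translation": [0, 0, 0], "twist": 0},
])

```text
time: 17.5
ee_pos: [0.4568, 0.0416, 0.029]
eef_rot: [-0.542, -0.457, 0.451, 0.542]
ft_force: [-0.5, 0.9, -0.2]
width: 0.0431
```

>>> jog_arm([
  {"translation": [0, 0, 0], "twist": 0},
  {"translation": [0, 0, 0], "twist": 0},
  {"translation": [0, 0, 0], "twist": 0},
  {"translation": [0, 0, 0], "twist": 0},
], grip=1.0, grip_force=55)

```text
time: 17.9
ee_pos: [0.4568, 0.0415, 0.0291]
eef_rot: [0.542, 0.458, -0.451, -0.542]
ft_force: [-0.5, 0.3, 1.1]
width: 0.0213
```

>>> jog_arm([
  {"translation": [0, 0, 5], "twist": 0},
  {"translation": [0, 0, 15], "twist": 0},
  {"translation": [0, 0, 15], "twist": 0},
  {"translation": [0, 0, 10], "twist": 0},
  {"translation": [0, 0, 0], "twist": 0},
])

```text
time: 18.4
ee_pos: [0.4575, 0.0416, 0.0751]
eef_rot: [0.542, 0.458, -0.451, -0.541]
ft_force: [0.3, 0.3, -0.6]
width: 0.0215
```

```bash
python3 -c "
from h import *
look('q3',(.56,.03,.08),70)"
```

```text
top offset 282 159 scale 5.714285714285714
scene offset 291 188 scale 5.714285714285714
ee [0.4565 0.0415 0.0736] heading 2.968 f [-0.  -0.1 -0.2] tq [ 0.08 -0.09  0.01] w 0.02190131607530086 t 18.5
```

View pics/q3.png

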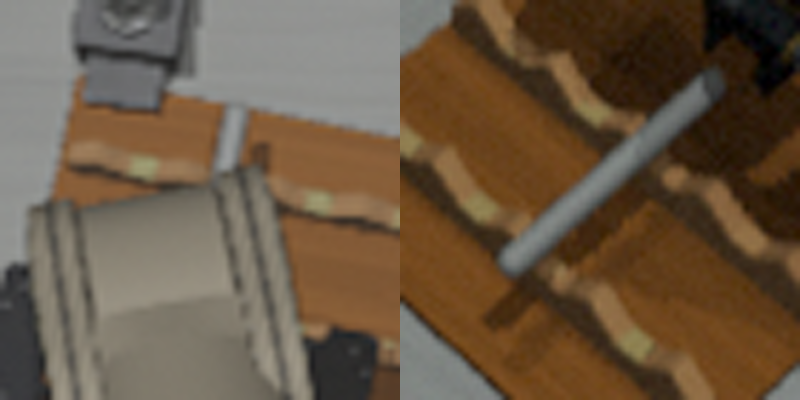

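>>> jog_arm([
  {"translation": [7.5, -8.3, 0.2], "twist": -0.095},
  {"translation": [7.5, -8.3, 0.2], "twist": -0.095},
  {"translation": [7.5, -8.3, 0.2], "twist": -0.095},
  {"translation": [7.5, -8.3, 0.2], "twist": -0.095},
  {"translation": [7.5, -8.3, 0.2], "twist": -0.096},
  {"translation": [0, 0, 0], "twist": 0},
  {"translation": [0, 0, 0], "twist": 0},
])

```text
time: 19.2
ee_pos: [0.4934, 0.0003, 0.074]
eef_rot: [0.633, 0.318, -0.312, -0.633]
ft_force: [-0.3, 0.1, -0.7]
width: 0.0215
```

```bash
python3 -c "
from h import *
look('q4',(.63,-.11,.08),50)"
```

```text
top offset 338 148 scale 8.0
scene offset 239 190 scale 8.0
ee [0.4935 0.0006 0.0743] heading 2.494 f [ 1.  -0.4 -0.4] tq [ 0.07 -0.04 -0.02] w 0.02121415498177942 t 19.3
```

View pics/q4.png

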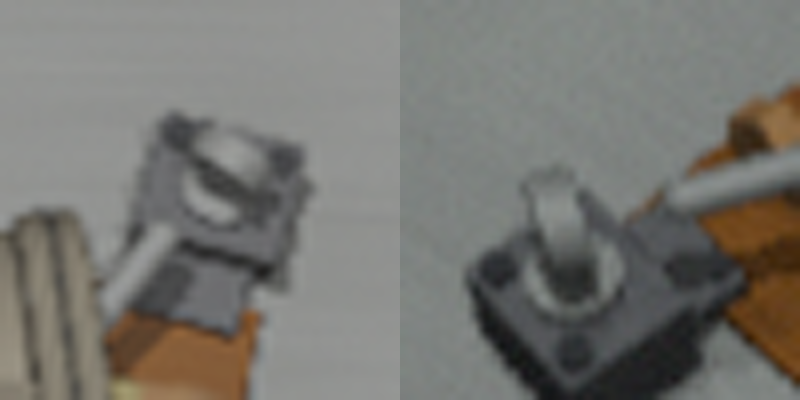

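>>> jog_arm([
  {"translation": [8, -6, 0], "twist": 0},
  {"translation": [4, -3, 0], "twist": 0},
  {"translation": [4, -3, 0], "twist": 0},
  {"translation": [4, -3, 0], "twist": 0},
  {"translation": [4, -3, 0], "twist": 0},
  {"translation": [0, 0, 0], "twist": 0},
])

```text
time: 19.9
ee_pos: [0.5186, -0.0185, 0.0747]
eef_rot: [0.634, 0.317, -0.311, -0.633]
ft_force: [-0.2, -0.2, -0.5]
width: 0.0215
```

```bash
python3 -c "
from h import *
look('q5',(.63,-.11,.08),50)"
```

```text
top offset 338 148 scale 8.0
scene offset 239 190 scale 8.0
ee [ 0.518  -0.018   0.0746] heading 2.492 f [-0.3  0.6 -0.4] tq [ 0.1  -0.09  0.01] w 0.021587223809914305 t 20.0
```

View pics/q5.png

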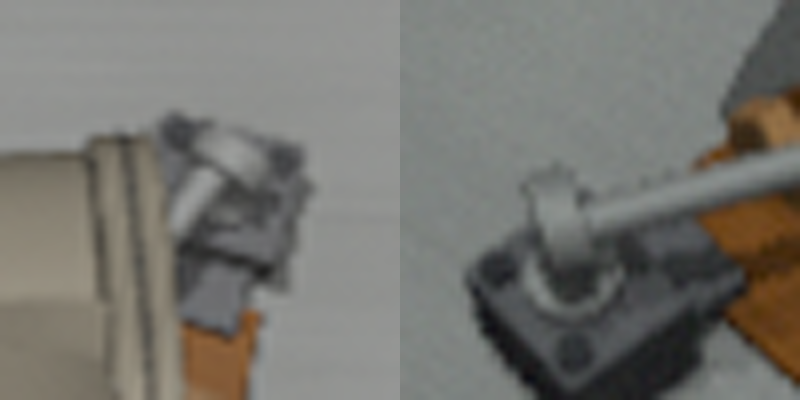

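>>> jog_arm([
  {"translation": [4, -3, 0], "twist": 0},
  {"translation": [4, -3, 0], "twist": 0},
  {"translation": [4, -3, 0], "twist": 0},
  {"translation": [4, -3, 0], "twist": 0},
  {"translation": [0, 0, 0], "twist": 0},
])

```text
time: 20.5
ee_pos: [0.5346, -0.0306, 0.0747]
eef_rot: [0.634, 0.317, -0.311, -0.633]
ft_force: [-0.9, 0.5, -0.8]
width: 0.0216
```

```bash
python3 -c "
from h import *
look('q6',(.63,-.11,.08),50)"
```

```text
top offset 338 148 scale 8.0
scene offset 239 190 scale 8.0
ee [ 0.5341 -0.03    0.0747] heading 2.491 f [ 0.6  0.3 -1.1] tq [ 0.11 -0.11 -0.05] w 0.021352672167571037 t 20.6
```

View pics/q6.png

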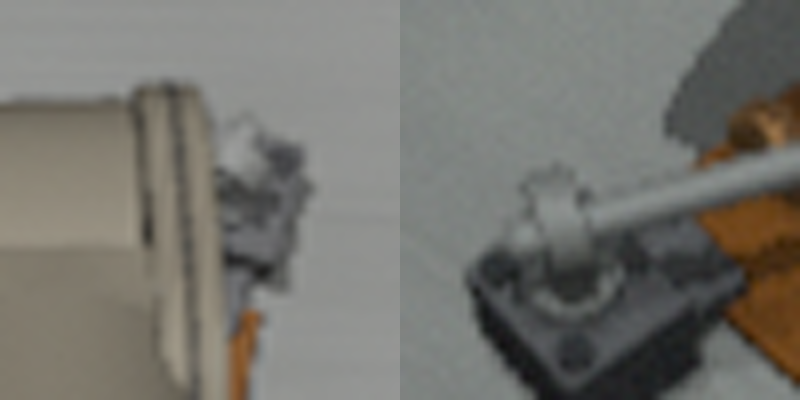

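>>> jog_arm([
  {"translation": [8, -6, 0], "twist": 0},
  {"translation": [8, -6, 0], "twist": 0},
  {"translation": [8, -6, 0], "twist": 0},
  {"translation": [8, -6, 0], "twist": 0},
  {"translation": [8, -6, 0], "twist": 0},
  {"translation": [3, -3, 0], "twist": 0},
  {"translation": [0, 0, 0], "twist": 0},
])

```text
time: 21.3
ee_pos: [0.5774, -0.0636, 0.0745]
eef_rot: [0.634, 0.317, -0.311, -0.633]
ft_force: [-0.4, 0.0, 0.7]
width: 0.0215
```

```bash
python3 -c "
from h import *
look('q7',(.63,-.11,.08),50)
L=np.array([.645,-.115]);r=.085
c0=read_state()['ee_pos'][:2]
for k in range(1,9):
    h=-.65-k*.1; q=L-r*np.array([np.cos(h),np.sin(h)]); print(k,round(h,2),((q-c0)*1000).round(1),q.round(3)); c0=q
"
```

```text
top offset 338 148 scale 8.0
scene offset 239 190 scale 8.0
ee [ 0.5768 -0.0628  0.0746] heading 2.492 f [-0.4 -0.6 -0.8] tq [ 0.09 -0.06  0.03] w 0.021698120527737796 t 21.4
1 -0.75 [6.  5.7] [ 0.583 -0.057]
2 -0.85 [6.1 5.9] [ 0.589 -0.051]
3 -0.95 [6.7 5.3] [ 0.596 -0.046]
4 -1.05 [7.1 4.6] [ 0.603 -0.041]
5 -1.15 [7.6 3.9] [ 0.61  -0.037]
6 -1.25 [7.9 3.1] [ 0.618 -0.034]
7 -1.35 [8.2 2.3] [ 0.626 -0.032]
8 -1.45 [8.4 1.4] [ 0.635 -0.031]
```

View pics/q7.png

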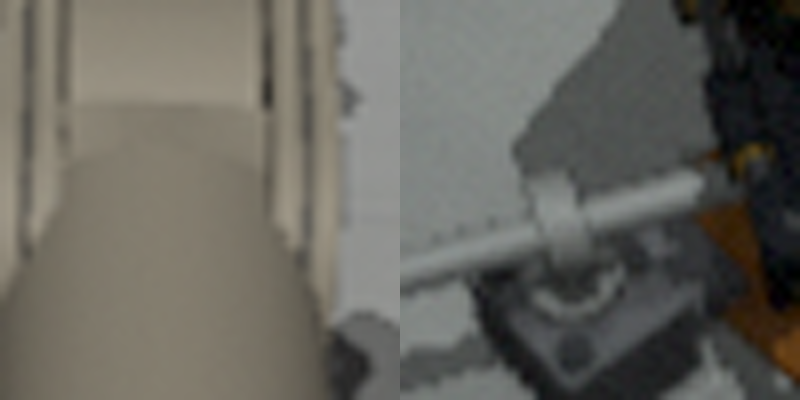

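>>> jog_arm([
  {"translation": [6, 5.7, 0], "twist": -0.1},
  {"translation": [6.1, 5.9, 0], "twist": -0.1},
  {"translation": [6.7, 5.3, -0.2], "twist": -0.1},
  {"translation": [7.1, 4.6, -0.2], "twist": -0.1},
  {"translation": [0, 0, 0], "twist": 0},
])

```text
time: 21.9
ee_pos: [0.6026, -0.0407, 0.0741]
eef_rot: [0.684, 0.184, -0.179, -0.682]
ft_force: [-3.8, -0.2, 0.5]
width: 0.0214
```

>>> jog_arm([
  {"translation": [7.6, 3.9, 0], "twist": -0.1},
  {"translation": [0, 0, 0], "twist": 0},
  {"translation": [0, 0, 0], "twist": 0},
])

```text
time: 22.2
ee_pos: [0.6097, -0.0375, 0.0741]
eef_rot: [0.692, 0.151, -0.147, -0.69]
ft_force: [-3.2, 1.1, -0.6]
width: 0.0214
```

```bash
python3 -c "
from h import *
look('q8',(.63,-.11,.08),50)"
```

```text
top offset 338 148 scale 8.0
scene offset 239 190 scale 8.0
ee [ 0.6098 -0.0375  0.0742] heading 1.995 f [-3.5  1.5 -1.1] tq [ 0.41  0.62 -0.08] w 0.021587168178643812 t 22.3
```

View pics/q8.png

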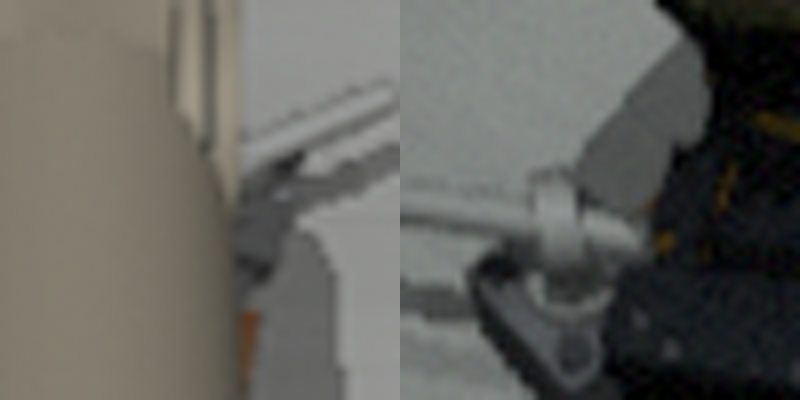

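>>> jog_arm([
  {"translation": [4, 1.6, 0], "twist": -0.05},
  {"translation": [0, 0, 0], "twist": 0},
  {"translation": [0, 0, 0], "twist": 0},
])

```text
time: 22.6
ee_pos: [0.614, -0.0358, 0.0742]
eef_rot: [0.696, 0.134, -0.129, -0.694]
ft_force: [-2.6, 2.1, -1.4]
width: 0.0211
```

>>> jog_arm([
  {"translation": [4, 1.5, 0], "twist": -0.05},
  {"translation": [0, 0, 0], "twist": 0},
  {"translation": [0, 0, 0], "twist": 0},
])

```text
time: 22.9
ee_pos: [0.6179, -0.0344, 0.0741]
eef_rot: [0.699, 0.116, -0.112, -0.697]
ft_force: [-5.4, 3.0, -0.6]
width: 0.0213
```

```bash
python3 -c "
from h import *
look('q9',(.63,-.11,.08),50)"
```

```text
top offset 338 148 scale 8.0
scene offset 239 190 scale 8.0
ee [ 0.6179 -0.0343  0.0741] heading 1.894 f [-4.1  2.8 -0.7] tq [ 0.63  0.94 -0.02] w 0.021268687927152516 t 23.0
```

>>> jog_arm([
  {"translation": [4, 1.3, 0], "twist": -0.05},
  {"translation": [0, 0, 0], "twist": 0},
  {"translation": [0, 0, 0], "twist": 0},
])

```text
time: 23.3
ee_pos: [0.6217, -0.0331, 0.074]
eef_rot: [0.702, 0.099, -0.094, -0.699]
ft_force: [-5.3, 1.8, -1.0]
width: 0.0213
```

```bash
python3 -c "
from h import *
look('r1',(.63,-.11,.08),50)"
```

```text
top offset 338 148 scale 8.0
scene offset 239 190 scale 8.0
ee [ 0.6217 -0.0331  0.074 ] heading 1.845 f [-6.7  1.7 -0.2] tq [0.5  1.13 0.18] w 0.02151447126168738 t 23.4
```

View pics/r1.png

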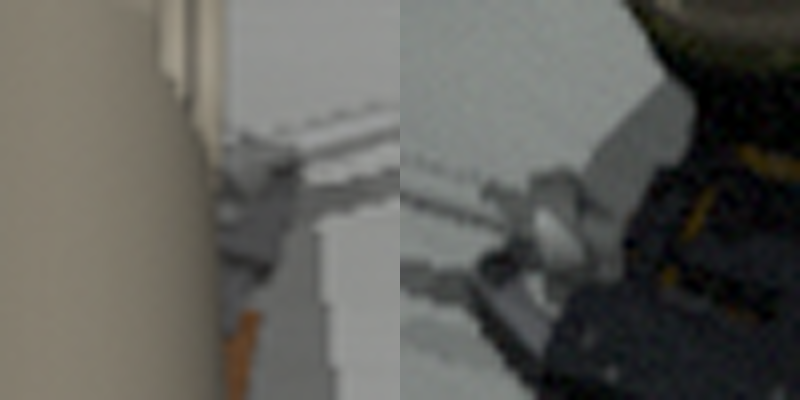

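>>> jog_arm([
  {"translation": [4, 1, 0], "twist": -0.05},
  {"translation": [0, 0, 0], "twist": 0},
  {"translation": [0, 0, 0], "twist": 0},
])

```text
time: 23.7
ee_pos: [0.6255, -0.032, 0.0739]
eef_rot: [0.704, 0.081, -0.077, -0.701]
ft_force: [-7.1, 1.8, -0.4]
width: 0.0213
```

```bash
python3 -c "
from h import *
look('r2',(.63,-.11,.08),50)
L=np.array([.645,-.115]);r=.085
for h in(-1.34,-.85):print((L-r*np.array([np.cos(h),np.sin(h)])).round(4))"
```

```text
top offset 338 148 scale 8.0
scene offset 239 190 scale 8.0
ee [ 0.6255 -0.0319  0.0739] heading 1.795 f [-6.4  2.  -0.7] tq [0.56 1.34 0.31] w 0.021428124555500926 t 23.8
[ 0.6256 -0.0323]
[ 0.5889 -0.0511]
```

View pics/r2.png

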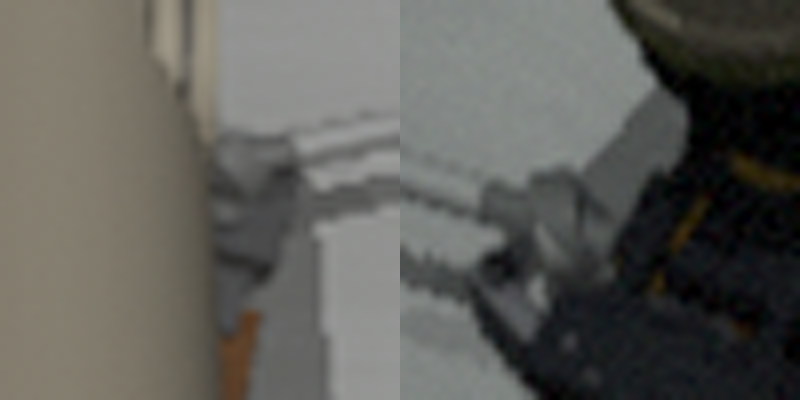

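>>> jog_arm([
  {"translation": [4, 0.8, 0], "twist": -0.05},
  {"translation": [0, 0, 0], "twist": 0},
  {"translation": [0, 0, 0], "twist": 0},
])

```text
time: 24.1
ee_pos: [0.6293, -0.0311, 0.0738]
eef_rot: [0.706, 0.063, -0.06, -0.703]
ft_force: [-7.3, 3.1, -1.5]
width: 0.0217
```

>>> jog_arm([
  {"translation": [4, 0.6, 0], "twist": -0.05},
  {"translation": [0, 0, 0], "twist": 0},
  {"translation": [0, 0, 0], "twist": 0},
])

```text
time: 24.4
ee_pos: [0.6329, -0.0304, 0.0736]
eef_rot: [0.707, 0.046, -0.043, -0.704]
ft_force: [-8.8, 3.0, 0.5]
width: 0.0218
```

```bash
python3 -c "
from h import *
look('r3',(.63,-.11,.08),50)"
```

```text
top offset 338 148 scale 8.0
scene offset 239 190 scale 8.0
ee [ 0.6329 -0.0304  0.0737] heading 1.696 f [-9.2  1.  -0.2] tq [0.46 1.79 0.78] w 0.021406472685371537 t 24.5
```

View pics/r3.png

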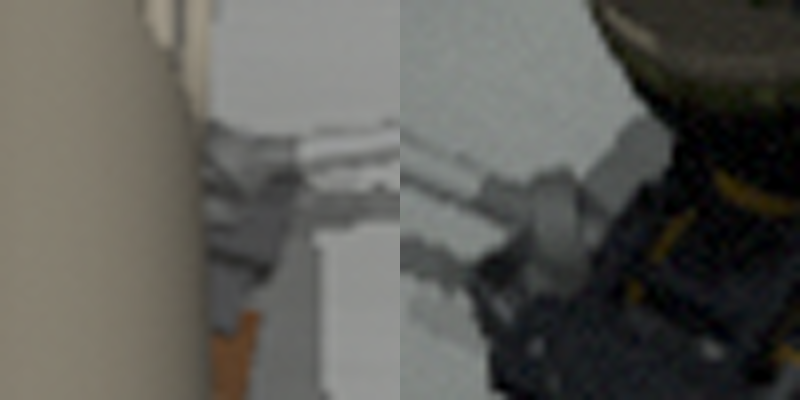

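>>> jog_arm([
  {"translation": [-8.2, -1.8, 0], "twist": 0.1},
  {"translation": [-8, -2.7, 0], "twist": 0.1},
  {"translation": [-7.8, -3.5, 0], "twist": 0.1},
  {"translation": [-7.3, -4.2, 0], "twist": 0.1},
  {"translation": [-6.8, -5, 0], "twist": 0.1},
  {"translation": [-6.1, -5.5, 0], "twist": 0.1},
  {"translation": [0, 0, 0], "twist": 0},
  {"translation": [0, 0, 0], "twist": 0},
])

```text
time: 25.3
ee_pos: [0.5911, -0.0538, 0.0749]
eef_rot: [0.663, 0.252, -0.245, -0.661]
ft_force: [-0.1, 0.1, -0.7]
width: 0.0214
```

```bash
python3 -c "
from h import *
look('r4',(.63,-.11,.08),50)"
```

```text
top offset 338 148 scale 8.0
scene offset 239 190 scale 8.0
ee [ 0.591  -0.0532  0.0746] heading 2.29 f [-0.3  0.7 -0.2] tq [ 0.08 -0.17  0.  ] w 0.02109950012990289 t 25.4
```

View pics/r4.png

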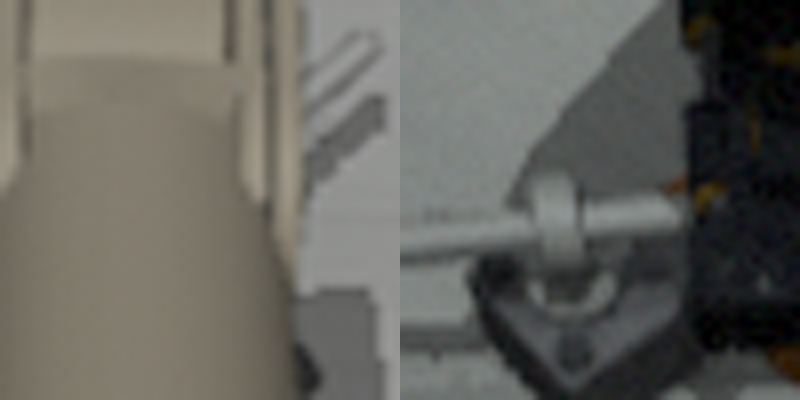

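>>> jog_arm([
  {"translation": [-6.4, 7.2, 0], "twist": 0},
  {"translation": [-6.4, 7.2, 0], "twist": 0},
  {"translation": [-6.4, 7.2, 0], "twist": 0},
  {"translation": [-6.4, 7.2, 0], "twist": 0},
  {"translation": [-6.4, 7.2, 0], "twist": 0},
  {"translation": [-6.4, 7.2, 0], "twist": 0},
  {"translation": [-6.4, 7.2, 0], "twist": 0},
  {"translation": [-6.4, 7.2, 0], "twist": 0},
  {"translation": [-6.4, 7.2, 0], "twist": 0},
  {"translation": [-6.4, 7.2, 0], "twist": 0},
  {"translation": [-6.4, 7.2, 0], "twist": 0},
  {"translation": [-6.4, 7.2, 0], "twist": 0},
  {"translation": [-6.4, 7.2, 0], "twist": 0},
  {"translation": [0, 0, 0], "twist": 0},
  {"translation": [0, 0, 0], "twist": 0},
])

```text
time: 26.9
ee_pos: [0.5073, 0.0401, 0.0745]
eef_rot: [0.663, 0.252, -0.246, -0.661]
ft_force: [-0.1, -0.9, -0.9]
width: 0.0215
```

```bash
python3 -c "
from h import *
look('r5',(.64,-.11,.08),36)"
```

```text
top offset 345 152 scale 11.11111111111111
scene offset 244 200 scale 11.11111111111111
ee [0.5075 0.0397 0.0744] heading 2.291 f [-0.1 -0.2 -0.4] tq [ 0.05 -0.1   0.01] w 0.021169022740323687 t 27.0
```

View pics/r5.png

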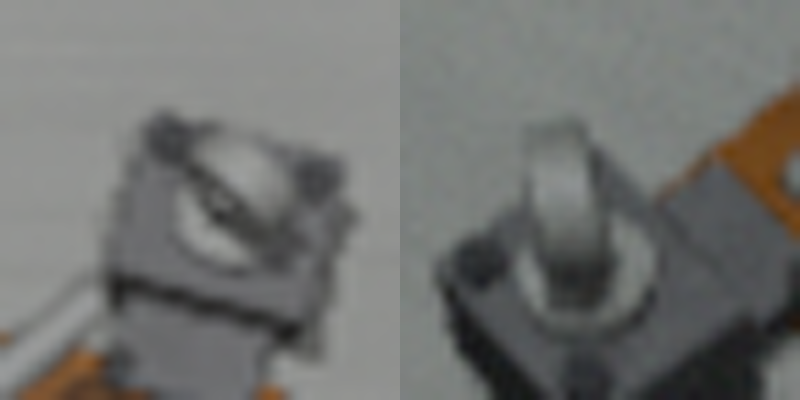

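>>> jog_arm([
  {"translation": [-8, -1.5, 1], "twist": 0.113},
  {"translation": [-8, -1.5, 0], "twist": 0.113},
  {"translation": [-4, -1.5, 0], "twist": 0.113},
  {"translation": [0, -1.5, 0], "twist": 0.113},
  {"translation": [0, -1.5, 0], "twist": 0.113},
  {"translation": [0, -1.5, 0], "twist": 0.113},
  {"translation": [0, -1.5, 0], "twist": 0.113},
  {"translation": [0, -1.5, 0], "twist": 0.113},
  {"translation": [3.5, -1.5, 0], "twist": 0.113},
  {"translation": [3.5, -1.5, 0], "twist": 0.114},
  {"translation": [0, 0, 0], "twist": 0},
  {"translation": [0, 0, 0], "twist": 0},
])

```text
time: 28.2
ee_pos: [0.4942, 0.0249, 0.0752]
eef_rot: [0.425, 0.567, -0.561, -0.427]
ft_force: [-0.9, 1.1, -0.4]
width: 0.0217
```

```bash
python3 -c "
from h import *
look('s1',(.665,.075,.085),44)"
```

```text
top offset 281 138 scale 9.090909090909092
scene offset 294 241 scale 9.090909090909092
ee [0.4941 0.0251 0.0753] heading 3.42 f [-0.1  0.5 -0.8] tq [ 0.08 -0.04 -0.02] w 0.02157526650543396 t 28.3
```

View pics/s1.png

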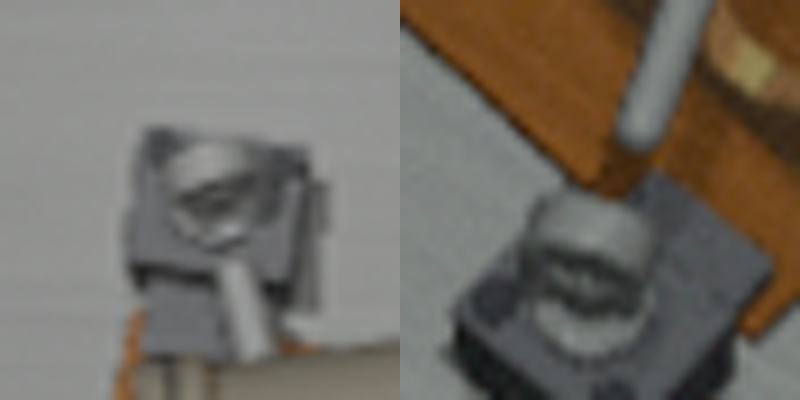

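>>> jog_arm([
  {"translation": [9.6, 1.3, 0], "twist": 0},
  {"translation": [4.8, 1.4, 0], "twist": 0},
  {"translation": [4.8, 1.4, 0], "twist": 0},
  {"translation": [4.8, 1.4, 0], "twist": 0},
  {"translation": [4.8, 1.4, 0], "twist": 0},
  {"translation": [4.8, 1.4, 0], "twist": 0},
  {"translation": [0, 0, 0], "twist": 0},
])

```text
time: 29.0
ee_pos: [0.5283, 0.0337, 0.0753]
eef_rot: [0.424, 0.568, -0.562, -0.426]
ft_force: [-0.1, -0.4, -0.4]
width: 0.0216
```

```bash
python3 -c "
from h import *
look('s2',(.665,.075,.085),44)"
```

```text
top offset 281 138 scale 9.090909090909092
scene offset 294 241 scale 9.090909090909092
ee [0.5277 0.0335 0.0752] heading 3.423 f [ 0.2  0.7 -0.7] tq [ 0.08 -0.07  0.01] w 0.021686885243717577 t 29.1
```

View pics/s2.png

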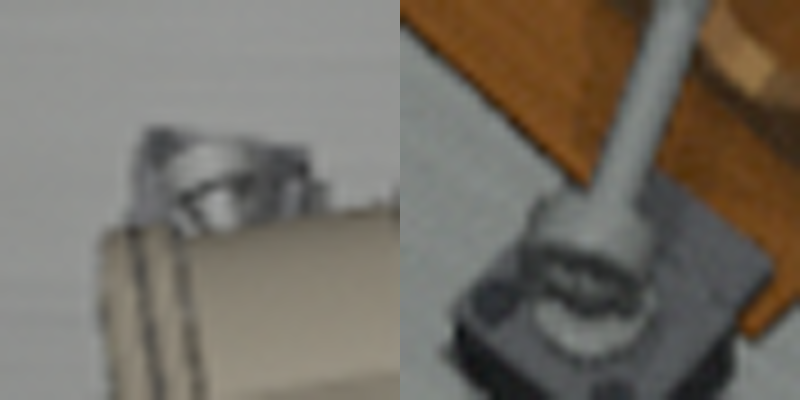

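>>> jog_arm([
  {"translation": [4.8, 1.4, 0], "twist": 0},
  {"translation": [4.8, 1.4, 0], "twist": 0},
  {"translation": [4.8, 1.4, 0], "twist": 0},
  {"translation": [4.8, 1.4, 0], "twist": 0},
  {"translation": [4.8, 1.4, 0], "twist": 0},
  {"translation": [0, 0, 0], "twist": 0},
])

```text
time: 29.7
ee_pos: [0.5524, 0.0408, 0.0753]
eef_rot: [0.424, 0.568, -0.562, -0.426]
ft_force: [0.1, -0.3, -0.3]
width: 0.0212
```

```bash
python3 -c "
from h import *
look('s3',(.665,.075,.085),44)"
```

```text
top offset 281 138 scale 9.090909090909092
scene offset 294 241 scale 9.090909090909092
ee [0.5518 0.0405 0.0752] heading 3.423 f [-0.5  0.4  0.1] tq [ 0.02 -0.1  -0.07] w 0.021567584445133944 t 29.8
```

View pics/s3.png

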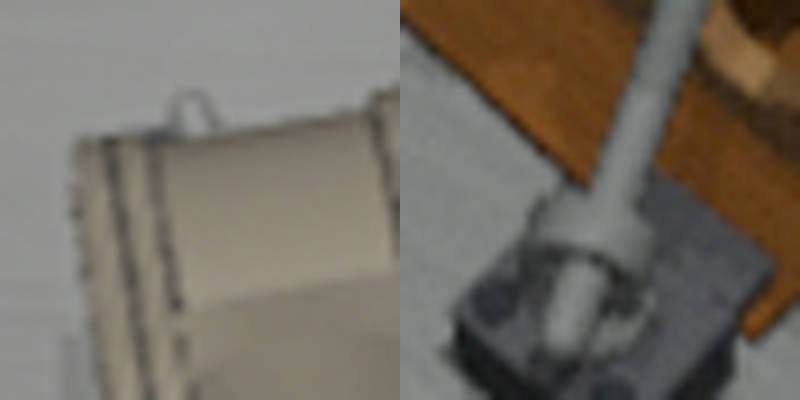

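>>> jog_arm([
  {"translation": [8.7, 2.5, 0], "twist": 0},
  {"translation": [8.7, 2.5, 0], "twist": 0},
  {"translation": [8.7, 2.5, 0], "twist": 0},
  {"translation": [8.7, 2.5, 0], "twist": 0},
  {"translation": [8.7, 2.5, 0], "twist": 0},
  {"translation": [0, 0, 0], "twist": 0},
  {"translation": [0, 0, 0], "twist": 0},
])

```text
time: 30.5
ee_pos: [0.5952, 0.053, 0.0751]
eef_rot: [0.424, 0.568, -0.562, -0.426]
ft_force: [1.2, -0.2, -0.8]
width: 0.0216
```

```bash
python3 -c "
from h import *
look('s4',(.665,.075,.085),44)
L=np.array([.677,.0765]);r=.085
c0=read_state()['ee_pos'][:2]
for k in range(1,17):
    h=.28-k*.1; q=L-r*np.array([np.cos(h),np.sin(h)]); print(k,round(h,2),((q-c0)*1000).round(1),q.round(3)); c0=q
print(read_state()['joint_positions'].round(2))
"
```

```text
top offset 281 138 scale 9.090909090909092
scene offset 294 241 scale 9.090909090909092
ee [0.595  0.0528 0.0752] heading 3.422 f [-0.8 -0.4 -0.2] tq [ 0.09 -0.04  0.02] w 0.021360829875906658 t 30.6
1 0.18 [-1.6  8.5] [0.593 0.061]
2 0.08 [-1.1  8.4] [0.592 0.07 ]
3 -0.02 [-0.3  8.5] [0.592 0.078]
4 -0.12 [0.6 8.5] [0.593 0.087]
5 -0.22 [1.4 8.4] [0.594 0.095]
6 -0.32 [2.3 8.2] [0.596 0.103]
7 -0.42 [3.1 7.9] [0.599 0.111]
8 -0.52 [3.8 7.6] [0.603 0.119]
9 -0.62 [4.6 7.2] [0.608 0.126]
10 -0.72 [5.3 6.7] [0.613 0.133]
11 -0.82 [5.9 6.1] [0.619 0.139]
12 -0.92 [6.5 5.5] [0.626 0.144]
13 -1.02 [7.  4.8] [0.633 0.149]
14 -1.12 [7.5 4.1] [0.64  0.153]
15 -1.22 [7.8 3.3] [0.648 0.156]
16 -1.32 [8.1 2.5] [0.656 0.159]
[-0.02  0.4  -0.18  1.7   0.07  1.05  1.64]
```

View pics/s4.png

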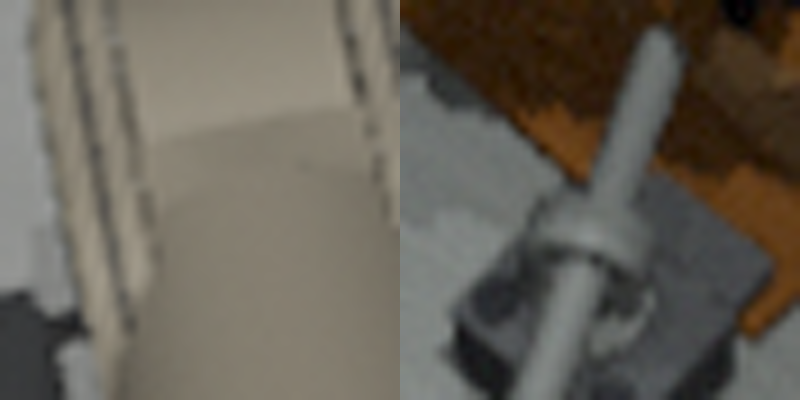

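Through the left loop, eye still unmoved. Turn it.

>>> jog_arm([
  {"translation": [-1.6, 8.5, 0], "twist": -0.1},
  {"translation": [-1.1, 8.4, 0], "twist": -0.1},
  {"translation": [-0.3, 8.5, 0], "twist": -0.1},
  {"translation": [0.6, 8.5, 0], "twist": -0.1},
  {"translation": [1.4, 8.4, -0.2], "twist": -0.1},
  {"translation": [2.3, 8.2, -0.2], "twist": -0.1},
  {"translation": [3.1, 7.9, -0.2], "twist": -0.1},
  {"translation": [0, 0, 0], "twist": 0},
])

```text
time: 31.4
ee_pos: [0.5993, 0.1119, 0.0747]
eef_rot: [0.593, 0.388, -0.382, -0.593]
ft_force: [-2.3, -2.5, 0.0]
width: 0.0211
```

>>> jog_arm([
  {"translation": [3.8, 7.6, -0.2], "twist": -0.1},
  {"translation": [4.6, 7.2, -0.2], "twist": -0.1},
  {"translation": [5.3, 6.7, -0.2], "twist": -0.1},
  {"translation": [5.9, 6.1, -0.2], "twist": -0.1},
  {"translation": [6.5, 5.5, 0], "twist": -0.1},
  {"translation": [0, 0, 0], "twist": 0},
])

```text
time: 32.0
ee_pos: [0.6255, 0.1447, 0.0737]
eef_rot: [0.671, 0.23, -0.224, -0.669]
ft_force: [-4.0, 1.1, 0.8]
width: 0.0211
```

```bash
python3 -c "
from h import *
look('s5',(.665,.075,.085),44)"
```

```text
top offset 281 138 scale 9.090909090909092
scene offset 294 241 scale 9.090909090909092
ee [0.6251 0.1443 0.0738] heading 2.227 f [-2.6  1.6  0.7] tq [ 0.42  0.41 -0.05] w 0.021372857861179376 t 32.1
```

View pics/s5.png

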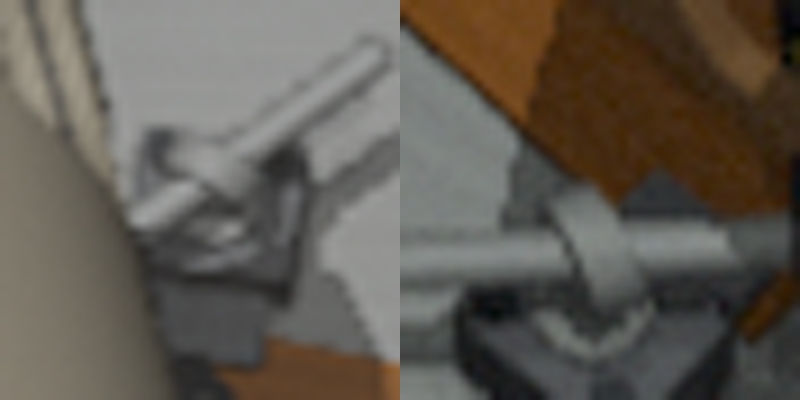

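Works; continue towards the stop.

>>> jog_arm([
  {"translation": [7, 4.8, 0], "twist": -0.1},
  {"translation": [7.5, 4.1, 0], "twist": -0.1},
  {"translation": [0, 0, 0], "twist": 0},
  {"translation": [0, 0, 0], "twist": 0},
])

```text
time: 32.5
ee_pos: [0.6394, 0.1531, 0.0736]
eef_rot: [0.69, 0.162, -0.158, -0.688]
ft_force: [-3.6, 3.0, -0.3]
width: 0.0216
```

>>> jog_arm([
  {"translation": [4, 1.8, 0], "twist": -0.05},
  {"translation": [4, 1.5, 0], "twist": -0.05},
  {"translation": [0, 0, 0], "twist": 0},
  {"translation": [0, 0, 0], "twist": 0},
])

```text
time: 32.9
ee_pos: [0.6467, 0.1564, 0.0734]
eef_rot: [0.697, 0.127, -0.124, -0.695]
ft_force: [-6.6, 0.7, 0.2]
width: 0.0214
```

```bash
python3 -c "
from h import *
look('s6',(.665,.075,.085),44)
print(read_state()['joint_positions'].round(2))"
```

```text
top offset 281 138 scale 9.090909090909092
scene offset 294 241 scale 9.090909090909092
ee [0.6467 0.1564 0.0734] heading 1.927 f [-6.5 -0.1 -0.4] tq [0.22 1.4  0.42] w 0.021575757382130537 t 33.0
[-0.35  0.52  0.06  1.52 -0.03  1.1   0.07]
```

View pics/s6.png

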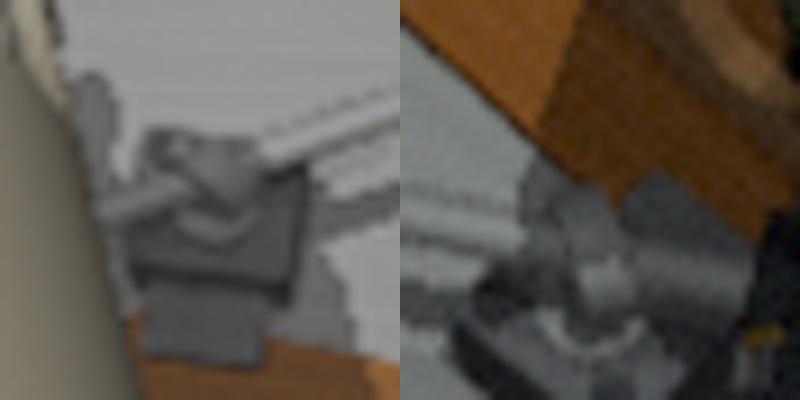

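>>> jog_arm([
  {"translation": [4, 1.4, 0], "twist": -0.05},
  {"translation": [4, 1.2, 0], "twist": -0.05},
  {"translation": [0, 0, 0], "twist": 0},
  {"translation": [0, 0, 0], "twist": 0},
])

```text
time: 33.4
ee_pos: [0.6538, 0.1592, 0.073]
eef_rot: [0.703, 0.092, -0.09, -0.7]
ft_force: [-9.0, 1.3, 0.2]
width: 0.0214
```

```bash
python3 -c "
from h import *
look('s7',(.665,.075,.085),44)"
```

```text
top offset 281 138 scale 9.090909090909092
scene offset 294 241 scale 9.090909090909092
ee [0.6538 0.1591 0.073 ] heading 1.828 f [-9.9  1.5 -0.4] tq [0.26 2.05 0.77] w 0.021581668785282254 t 33.5
```

View pics/s7.png

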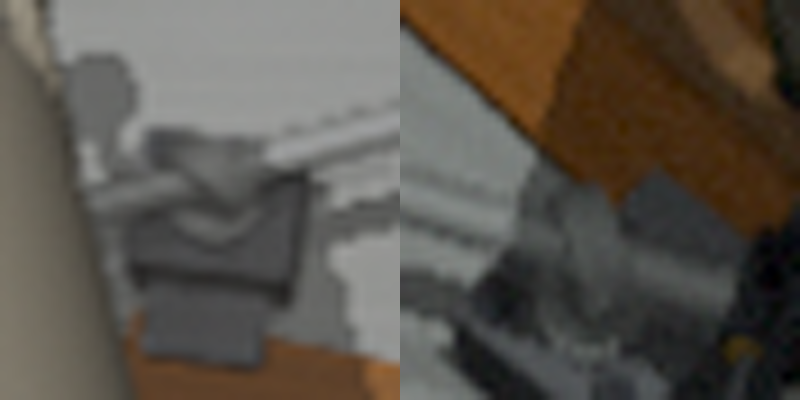

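>>> jog_arm([
  {"translation": [-8.1, -2.8, 0.3], "twist": 0.1},
  {"translation": [-7.8, -3.5, 0.3], "twist": 0.1},
  {"translation": [-7.4, -4.3, 0], "twist": 0.1},
  {"translation": [-6.9, -5, 0], "twist": 0.1},
  {"translation": [-6.3, -5.8, 0], "twist": 0.1},
  {"translation": [-5.3, -6.5, 0], "twist": 0.114},
  {"translation": [0, 0, 0], "twist": 0},
  {"translation": [0, 0, 0], "twist": 0},
])

```text
time: 34.3
ee_pos: [0.6149, 0.1307, 0.075]
eef_rot: [0.643, 0.299, -0.293, -0.641]
ft_force: [0.2, 0.0, -0.6]
width: 0.0211
```

```bash
python3 -c "
from h import *
look('s8',(.665,.075,.085),44)"
```

```text
top offset 281 138 scale 9.090909090909092
scene offset 294 241 scale 9.090909090909092
ee [0.6148 0.1315 0.0747] heading 2.435 f [-0.3 -0.5 -1.1] tq [ 0.13 -0.13  0.05] w 0.021107958108895288 t 34.4
```

View pics/s8.png

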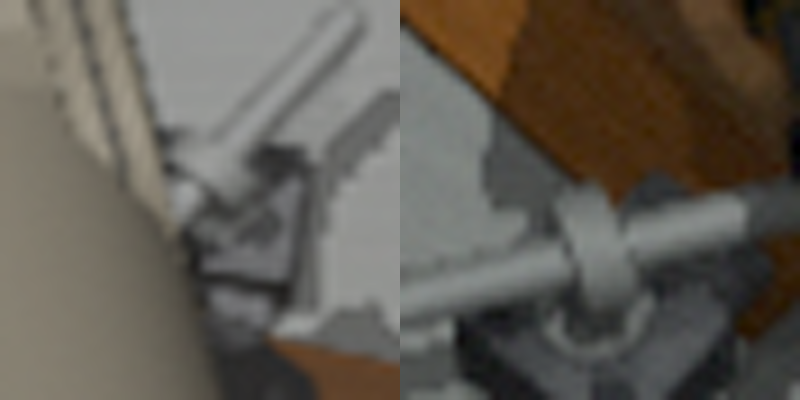

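>>> jog_arm([
  {"translation": [-6.9, 5.9, 0], "twist": 0},
  {"translation": [-6.9, 5.9, 0], "twist": 0},
  {"translation": [-6.9, 5.9, 0], "twist": 0},
  {"translation": [-6.9, 5.9, 0], "twist": 0},
  {"translation": [-6.9, 5.9, 0], "twist": 0},
  {"translation": [-6.9, 5.9, 0], "twist": 0},
  {"translation": [-6.9, 5.9, 0], "twist": 0},
  {"translation": [-6.9, 5.9, 0], "twist": 0},
  {"translation": [-6.9, 5.9, 0], "twist": 0},
  {"translation": [-6.9, 5.9, 0], "twist": 0},
  {"translation": [-6.9, 5.9, 0], "twist": 0},
  {"translation": [-6.9, 5.9, 0], "twist": 0},
  {"translation": [-6.9, 5.9, 0], "twist": 0},
  {"translation": [0, 0, 0], "twist": 0},
  {"translation": [0, 0, 0], "twist": 0},
])

```text
time: 35.9
ee_pos: [0.5248, 0.208, 0.0746]
eef_rot: [0.643, 0.3, -0.294, -0.641]
ft_force: [-0.1, -0.2, -0.8]
width: 0.0215
```

```bash
python3 -c "
from h import *
look('s9',(.66,-.02,.085),90)"
```

```text
top offset 289 118 scale 4.444444444444445
scene offset 240 196 scale 4.444444444444445
ee [0.5251 0.2076 0.0746] heading 2.436 f [ 0.3 -0.2 -0.7] tq [ 0.04 -0.06 -0.03] w 0.021150310762987637 t 36.0
```

View pics/s9.png

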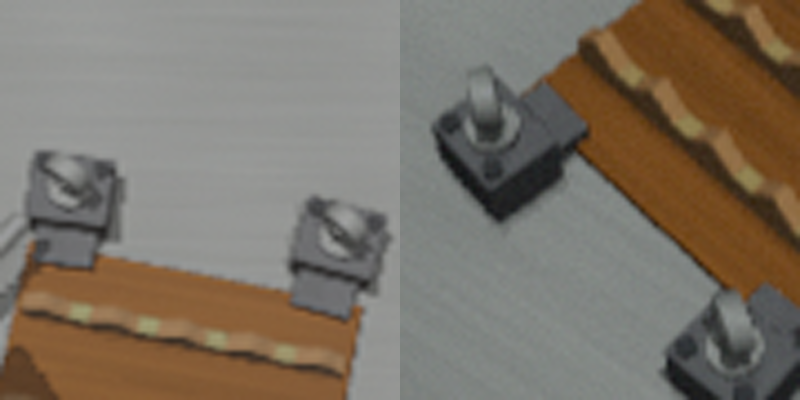

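>>> jog_arm([
  {"translation": [-17, 0, 0], "twist": 0},
  {"translation": [-17, 0, 0], "twist": 0},
  {"translation": [-4, -17, 0], "twist": 0.053},
  {"translation": [-4, -17, 0], "twist": 0.053},
  {"translation": [-4, -17, 0], "twist": 0.053},
  {"translation": [-4, -17, 0], "twist": 0.053},
  {"translation": [-4, -17, 0], "twist": 0.053},
  {"translation": [-4, -17, 0], "twist": 0.053},
  {"translation": [-4, -17, 0], "twist": 0.053},
  {"translation": [-3, -17, 0], "twist": 0.053},
  {"translation": [-3, -15, 0], "twist": 0.053},
  {"translation": [0, -15, 0], "twist": 0.053},
  {"translation": [0, 0, 0], "twist": 0},
  {"translation": [0, 0, 0], "twist": 0},
])

```text
time: 37.4
ee_pos: [0.457, 0.0421, 0.0746]
eef_rot: [-0.542, -0.457, 0.451, 0.542]
ft_force: [-0.3, 0.4, -0.9]
width: 0.0218
```

```bash
python3 -c "
from h import *
look('t1',(.56,.02,.06),90)"
```

```text
top offset 275 151 scale 4.444444444444445
scene offset 277 180 scale 4.444444444444445
ee [0.4569 0.0428 0.0746] heading 2.966 f [-0.5  1.3  0.1] tq [ 0.05 -0.11 -0.02] w 0.02161683758792506 t 37.5
```

View pics/t1.png

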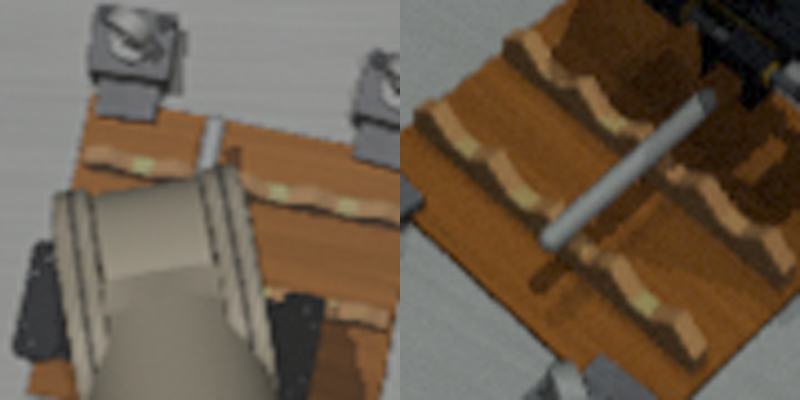

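>>> jog_arm([
  {"translation": [0, -1, -10], "twist": 0},
  {"translation": [0, 0, -10], "twist": 0},
  {"translation": [0, 0, -10], "twist": 0},
  {"translation": [0, 0, -8], "twist": 0},
  {"translation": [0, 0, -4], "twist": 0},
  {"translation": [0, 0, -3], "twist": 0},
  {"translation": [0, 0, 0], "twist": 0},
  {"translation": [0, 0, 0], "twist": 0},
])

```text
time: 38.3
ee_pos: [0.457, 0.0411, 0.0298]
eef_rot: [-0.542, -0.458, 0.451, 0.542]
ft_force: [0.4, -0.0, -0.5]
width: 0.0216
```

>>> jog_arm([
  {"translation": [0, 0, 0], "twist": 0},
  {"translation": [0, 0, 0], "twist": 0},
  {"translation": [0, 0, 0], "twist": 0},
  {"translation": [0, 0, 0], "twist": 0},
], grip=0.55)

```text
time: 38.7
ee_pos: [0.4569, 0.0411, 0.0297]
eef_rot: [-0.542, -0.458, 0.451, 0.542]
ft_force: [0.0, 0.6, -0.2]
width: 0.0381
```

>>> jog_arm([
  {"translation": [0, 0, 10], "twist": 0},
  {"translation": [0, 0, 30], "twist": 0},
  {"translation": [0, 0, 40], "twist": 0},
  {"translation": [0, 0, 40], "twist": 0},
  {"translation": [0, -30, 10], "twist": 0},
  {"translation": [0, -40, 0], "twist": 0},
  {"translation": [0, -40, 0], "twist": 0},
  {"translation": [0, -40, 0], "twist": 0},
  {"translation": [0, -40, 0], "twist": 0},
  {"translation": [0, -40, 0], "twist": 0},
  {"translation": [0, -40, 0], "twist": 0},
  {"translation": [0, 0, 0], "twist": 0},
])

```text
time: 39.9
ee_pos: [0.4556, -0.2346, 0.1604]
eef_rot: [0.544, 0.455, -0.45, -0.543]
ft_force: [-0.0, 0.1, -0.6]
width: 0.039
```

```bash
python3 -c "
from h import *
shot('top','u_top.png');shot('scene','u_scene.png')
s=read_state();print(s['ee_pos'],s['joint_positions'].round(2))"
```

```text
[ 0.45658993 -0.22952409  0.16000012] [ 0.16  0.12  0.24  1.86 -0.04  1.16  1.81]
```

View pics/u_top.png

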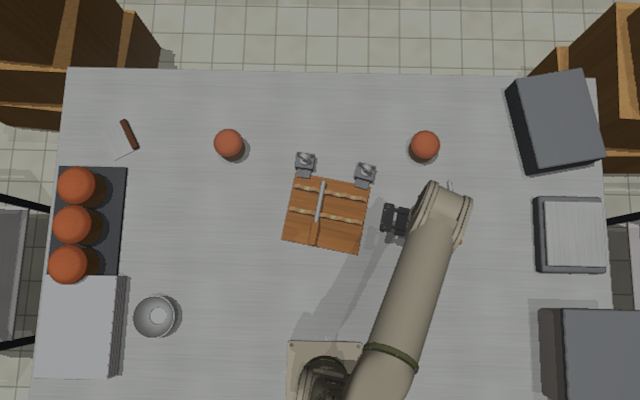

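View pics/u_scene.png

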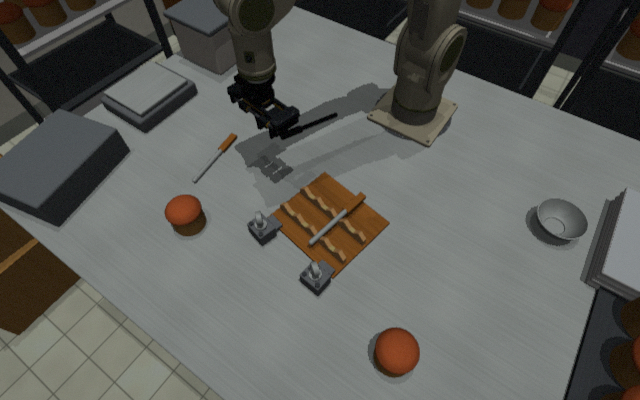

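```bash
python3 -c "
from h import *
print([b for b in bars(camera('scene')) if b[2][1]<-.3 and b[2][0]<.6])
look('u2',(.5,-.4,.01),60)
look('u3',(.66,-.02,.085),64)"
```

```text
[(np.int32(103), array([227., 141.]), array([ 0.4578, -0.416 ]), np.float64(0.111), 70, 19)]
top offset 421 190 scale 6.666666666666667
scene offset 191 122 scale 6.666666666666667
ee [ 0.4571 -0.2276  0.1598] heading 2.969 f [ 0.5  0.4 -0.5] tq [ 0.12 -0.15  0.05] w 0.03916648270107466 t 40.15
top offset 302 131 scale 6.25
scene offset 253 209 scale 6.25
ee [ 0.4571 -0.2278  0.1597] heading 2.968 f [0.9 1.1 0.5] tq [ 0.08 -0.12 -0.02] w 0.03924564698168937 t 40.25
```

View pics/u3.png

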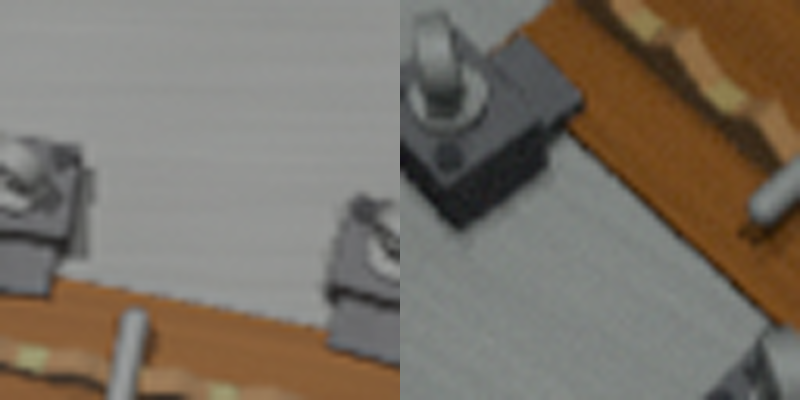

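View pics/u2.png

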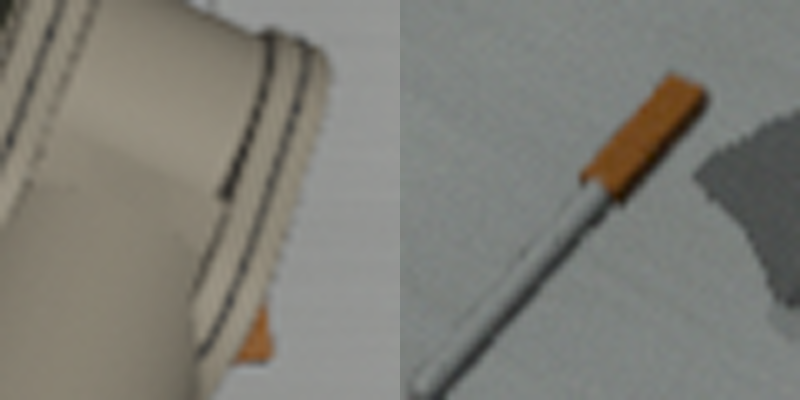

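>>> jog_arm([
  {"translation": [2, -24, 0], "twist": 0.036},
  {"translation": [2, -24, 0], "twist": 0.036},
  {"translation": [2, -24, 0], "twist": 0.036},
  {"translation": [2, -24, 0], "twist": 0.036},
  {"translation": [2, -24, 0], "twist": 0.036},
  {"translation": [2, -24, 0], "twist": 0.036},
  {"translation": [2, -23, 0], "twist": 0.036},
  {"translation": [2, -20, 0], "twist": 0.036},
  {"translation": [0, 0, 0], "twist": 0},
  {"translation": [0, 0, 0], "twist": 0},
  {"translation": [0, 0, 0], "twist": 0},
], grip=0.4)

```text
time: 41.35
ee_pos: [0.4733, -0.4145, 0.1595]
eef_rot: [0.47, 0.531, -0.524, -0.471]
ft_force: [0.2, -0.7, -0.4]
width: 0.0524
```

```bash
python3 -c "
from h import *
look('v1',(.5,-.4,.05),60);print(read_state()['joint_positions'].round(2))"
```

```text
top offset 425 188 scale 6.666666666666667
scene offset 188 113 scale 6.666666666666667
ee [ 0.4732 -0.4148  0.1597] heading 3.256 f [ 0.2  0.4 -0.2] tq [ 0.11 -0.1   0.01] w 0.05214107965499559 t 41.45
[ 0.41  0.39  0.31  1.55 -0.13  1.23  2.43]
```

>>> jog_arm([
  {"translation": [0, 0, -25], "twist": 0},
  {"translation": [0, 0, -25], "twist": 0},
  {"translation": [0, 0, -25], "twist": 0},
  {"translation": [0, 0, -25], "twist": 0},
  {"translation": [0, 0, -25], "twist": 0},
  {"translation": [0, 0, -15], "twist": 0},
  {"translation": [0, 0, -10], "twist": 0},
  {"translation": [0, 0, -5.5], "twist": 0},
  {"translation": [0, 0, 0], "twist": 0},
  {"translation": [0, 0, 0], "twist": 0},
])

```text
time: 42.45
ee_pos: [0.4733, -0.4164, 0.005]
eef_rot: [0.471, 0.53, -0.524, -0.471]
ft_force: [-0.1, 0.0, -0.2]
width: 0.052
```

```bash
python3 -c "
from h import *
look('v2',(.5,-.4,.02),60);print(read_state()['joint_positions'].round(2))"
```

```text
top offset 422 189 scale 6.666666666666667
scene offset 190 119 scale 6.666666666666667
ee [ 0.4733 -0.4164  0.005 ] heading 3.255 f [-0.3  0.6 -0.4] tq [ 0.11 -0.11  0.03] w 0.05215159080468147 t 42.55
[ 0.44  0.55  0.28  1.67 -0.19  0.95  2.47]
```

View pics/v2.png

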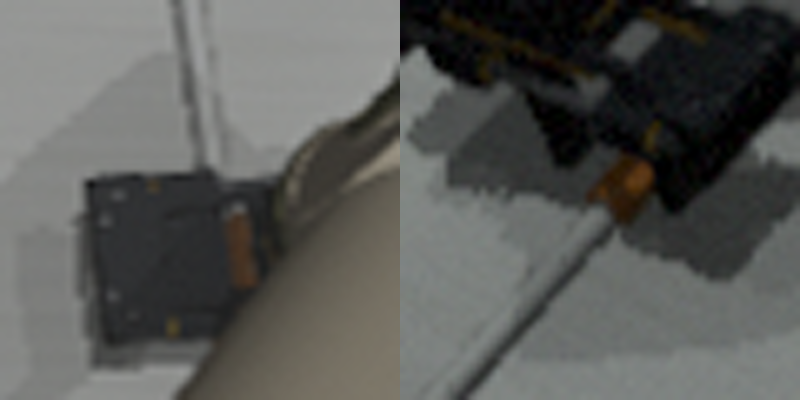

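>>> jog_arm([
  {"translation": [0, 0, 0], "twist": 0},
  {"translation": [0, 0, 0], "twist": 0},
  {"translation": [0, 0, 0], "twist": 0},
  {"translation": [0, 0, 0], "twist": 0},
  {"translation": [0, 0, 0], "twist": 0},
  {"translation": [0, 0, 0], "twist": 0},
], grip=1.0, grip_force=55)

```text
time: 43.15
ee_pos: [0.4728, -0.4159, 0.004]
eef_rot: [0.47, 0.53, -0.524, -0.472]
ft_force: [0.2, -0.0, 0.4]
width: 0.0213
```

>>> jog_arm([
  {"translation": [0, 0, 5], "twist": 0},
  {"translation": [0, 0, 25], "twist": 0},
  {"translation": [0, 0, 30], "twist": 0},
  {"translation": [0, 0, 30], "twist": 0},
  {"translation": [0, 0, 0], "twist": 0},
  {"translation": [0, 0, 0], "twist": 0},
])

```text
time: 43.75
ee_pos: [0.473, -0.4162, 0.0947]
eef_rot: [0.471, 0.53, -0.524, -0.471]
ft_force: [-0.6, -0.2, -1.2]
width: 0.0212
```

```bash
python3 -c "
from h import *
look('v3',(.53,-.4,.1),80)"
```

```text
top offset 419 166 scale 5.0
scene offset 167 97 scale 5.0
ee [ 0.4723 -0.4155  0.093 ] heading 3.255 f [-0.2 -0.2 -1.1] tq [ 0.11 -0.11  0.01] w 0.021423612272715498 t 43.85
```

View pics/v3.png

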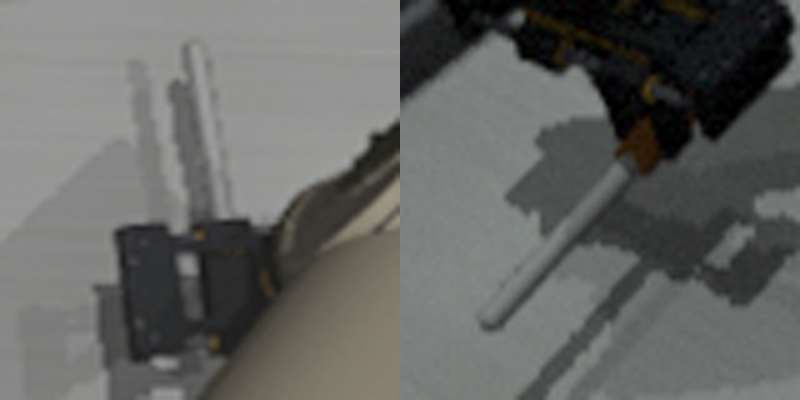

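>>> jog_arm([
  {"translation": [-1.4, 22, 10], "twist": -0.017},
  {"translation": [-1.4, 24, 10], "twist": -0.017},
  {"translation": [-1.4, 24, 0], "twist": -0.017},
  {"translation": [-1.4, 24, 0], "twist": -0.017},
  {"translation": [-1.4, 24, 0], "twist": -0.017},
  {"translation": [-1.4, 24, 0], "twist": -0.017},
  {"translation": [-1.4, 24, 0], "twist": -0.017},
  {"translation": [-1.4, 24, 0], "twist": -0.017},
  {"translation": [-1.4, 24, 0], "twist": -0.017},
  {"translation": [-1.4, 24, 0], "twist": -0.017},
  {"translation": [-1.4, 24, 0], "twist": -0.017},
  {"translation": [-1.4, 24, 0], "twist": -0.017},
  {"translation": [-1.4, 24, 0], "twist": -0.017},
  {"translation": [-1.4, 24, 0], "twist": -0.017},
  {"translation": [-1.4, 24, 0], "twist": -0.017},
  {"translation": [-1.4, 24, 0], "twist": -0.017},
  {"translation": [-1.6, 24, 0], "twist": -0.019},
  {"translation": [0, 0, 0], "twist": 0},
  {"translation": [0, 0, 0], "twist": 0},
])

```text
time: 45.75
ee_pos: [0.4482, -0.0099, 0.1133]
eef_rot: [-0.542, -0.456, 0.451, 0.543]
ft_force: [-0.3, 0.3, -1.6]
width: 0.0213
```

```bash
python3 -c "
from h import *
look('v4',(.55,0,.06),90)"
```

```text
top offset 282 154 scale 4.444444444444445
scene offset 273 173 scale 4.444444444444445
ee [ 0.4485 -0.0108  0.1136] heading 2.963 f [ 0.4  0.5 -0.5] tq [ 0.07 -0.07 -0.05] w 0.02132170401413395 t 45.85
```

View pics/v4.png

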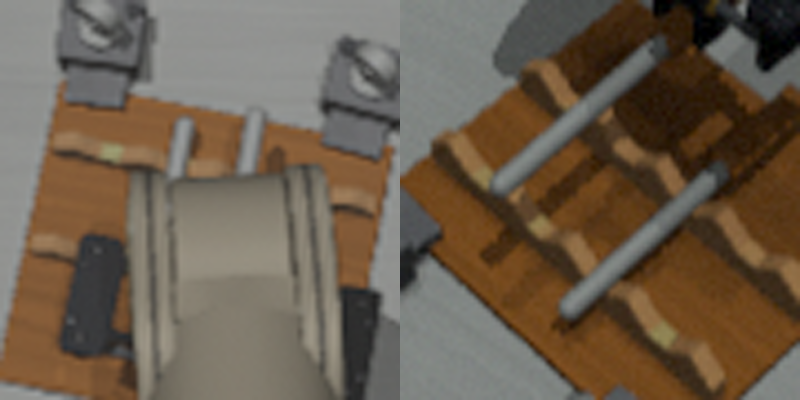

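>>> jog_arm([
  {"translation": [0, 1.5, -15], "twist": 0},
  {"translation": [0, 1, -15], "twist": 0},
  {"translation": [0, 0, -15], "twist": 0},
  {"translation": [0, 0, -10], "twist": 0},
  {"translation": [0, 0, -10], "twist": 0},
  {"translation": [0, 0, -6], "twist": 0},
  {"translation": [0, 0, -3], "twist": 0},
  {"translation": [0, 0, -2], "twist": 0},
  {"translation": [0, 0, 0], "twist": 0},
  {"translation": [0, 0, 0], "twist": 0},
])

```text
time: 46.85
ee_pos: [0.449, -0.0074, 0.0384]
eef_rot: [-0.542, -0.457, 0.45, 0.542]
ft_force: [-0.0, -0.4, -0.8]
width: 0.0213
```

```bash
python3 -c "
from h import *
look('v5',(.53,0,.05),90)"
```

```text
top offset 282 161 scale 4.444444444444445
scene offset 277 170 scale 4.444444444444445
ee [ 0.4491 -0.0074  0.0384] heading 2.964 f [ 0.1 -0.  -0.7] tq [ 0.07 -0.04  0.02] w 0.02148464174523065 t 46.95
```

View pics/v5.png

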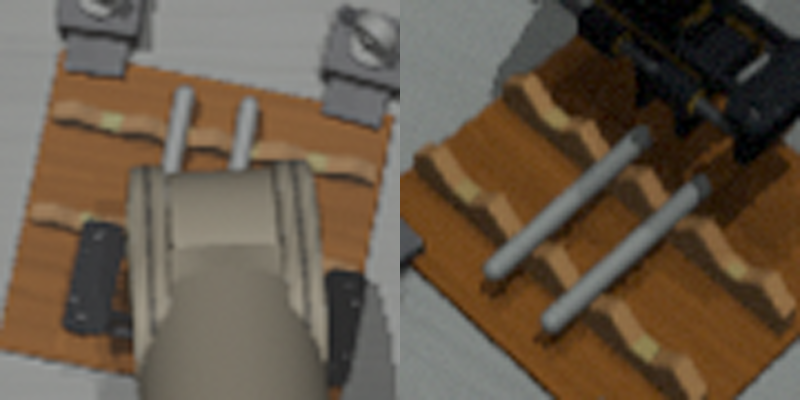

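>>> jog_arm([
  {"translation": [0, 0, -1.5], "twist": 0},
  {"translation": [0, 0, 0], "twist": 0},
  {"translation": [0, 0, 0], "twist": 0},
])

```text
time: 47.25
ee_pos: [0.4488, -0.0075, 0.0366]
eef_rot: [-0.542, -0.457, 0.451, 0.543]
ft_force: [-0.1, 0.9, -0.4]
width: 0.0214
```

>>> jog_arm([
  {"translation": [0, 0, 0], "twist": 0},
  {"translation": [0, 0, 0], "twist": 0},
  {"translation": [0, 0, 0], "twist": 0},
  {"translation": [0, 0, 0], "twist": 0},
], grip=0.63)

```text
time: 47.65
ee_pos: [0.4489, -0.0074, 0.0366]
eef_rot: [-0.542, -0.457, 0.451, 0.543]
ft_force: [0.9, -0.6, -0.8]
width: 0.032
```

>>> jog_arm([
  {"translation": [0, 0, 10], "twist": 0},
  {"translation": [0, 0, 20], "twist": 0},
  {"translation": [0, 0, 40], "twist": 0},
  {"translation": [0, 0, 40], "twist": 0},
  {"translation": [0, -30, 10], "twist": 0},
  {"translation": [0, -40, 0], "twist": 0},
  {"translation": [0, -40, 0], "twist": 0},
  {"translation": [0, -40, 0], "twist": 0},
  {"translation": [0, -40, 0], "twist": 0},
  {"translation": [0, -40, 0], "twist": 0},
  {"translation": [0, -30, 0], "twist": 0},
  {"translation": [0, 0, 0], "twist": 0},
  {"translation": [0, 0, 0], "twist": 0},
])

```text
time: 48.95
ee_pos: [0.4487, -0.2676, 0.1569]
eef_rot: [-0.543, -0.456, 0.45, 0.543]
ft_force: [0.9, 1.0, -0.3]
width: 0.0322
```

```bash
python3 -c "
from h import *
shot('top','w_top.png');shot('scene','w_scene.png')
look('w1',(.56,0,.05),100)
look('w2',(.675,.077,.085),36)
look('w3',(.645,-.115,.085),36)"
```

```text
top offset 277 146 scale 4.0
scene offset 266 173 scale 4.0
ee [ 0.4492 -0.2662  0.1568] heading 2.966 f [-1.   0.8 -0.5] tq [ 0.04 -0.16 -0.01] w 0.032035603121050936 t 49.15
top offset 285 139 scale 11.11111111111111
scene offset 296 249 scale 11.11111111111111
ee [ 0.449  -0.2666  0.1567] heading 2.965 f [-0.2 -0.  -0.1] tq [ 0.1  -0.13 -0.03] w 0.03233751318399776 t 49.25
top offset 347 150 scale 11.11111111111111
scene offset 241 199 scale 11.11111111111111
ee [ 0.4489 -0.267   0.1566] heading 2.964 f [-0.4 -0.2 -0.1] tq [ 0.03 -0.12  0.02] w 0.03250103500377578 t 49.35
```

View pics/w1.png

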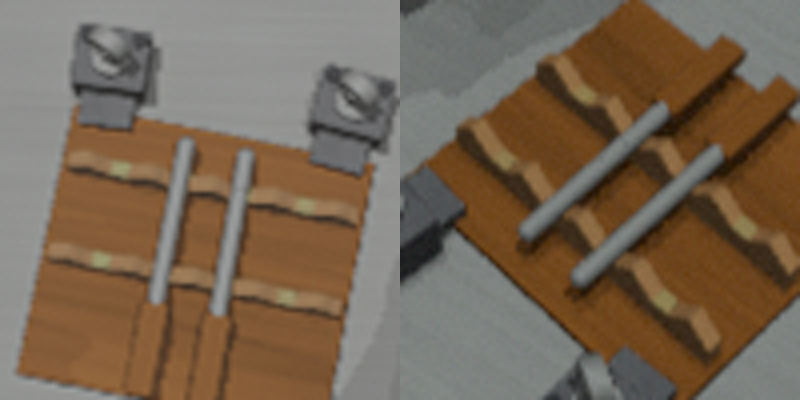

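View pics/w2.png

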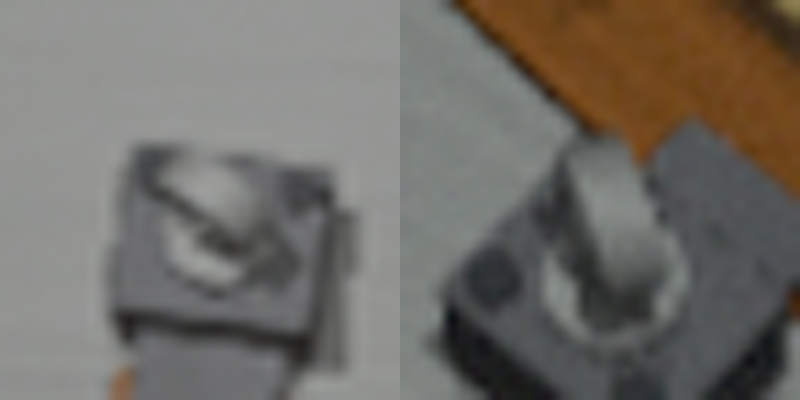

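View pics/w3.png

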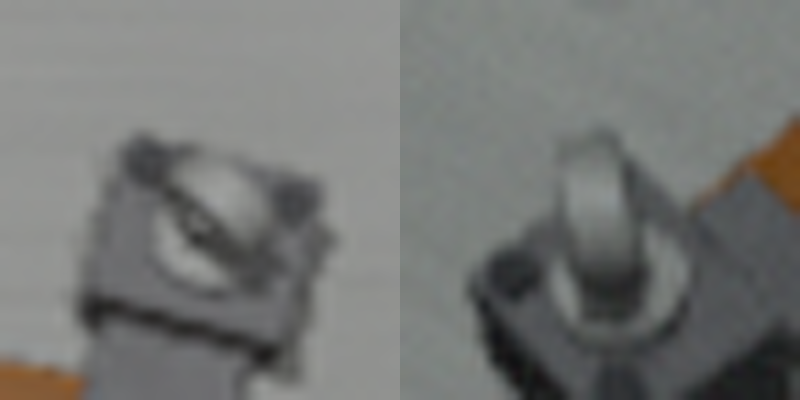

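View pics/w_top.png

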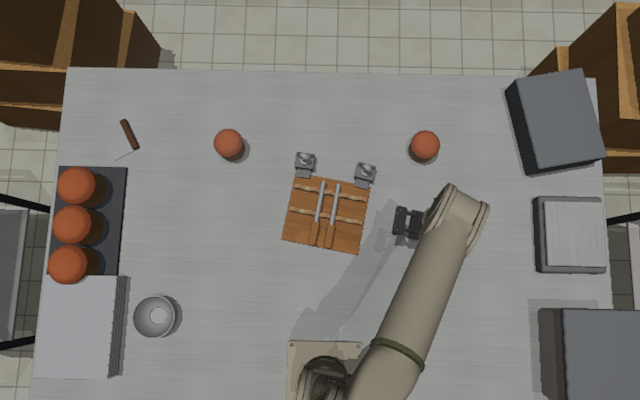

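Run:
```python
from h import *
T=np.mean([camera('top')['img'].astype(float) for _ in range(8)],0)
S=np.mean([camera('scene')['img'].astype(float) for _ in range(8)],0)
def z(im,y,x,w=20):
    g=im[y:y+w,x:x+w].mean(2); g=cv2.resize(g,(400,400),interpolation=cv2.INTER_CUBIC)
    g=np.clip((g-40)*1.6,0,255).astype(np.uint8); return cv2.cvtColor(g,cv2.COLOR_GRAY2BGR)
cv2.imwrite('pics/x1.png',np.hstack([z(T,150,294),z(T,160,355)]))
cv2.imwrite('pics/x2.png',np.hstack([z(S,258,306),z(S,208,250)]))
```

```text
(no output)
```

View pics/x1.png

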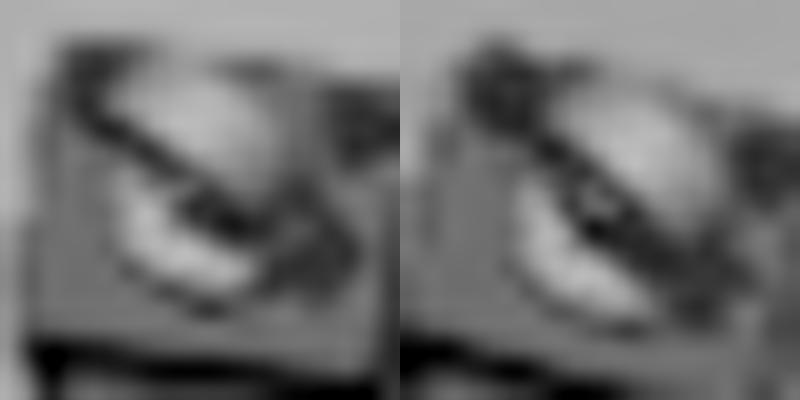

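View pics/x2.png

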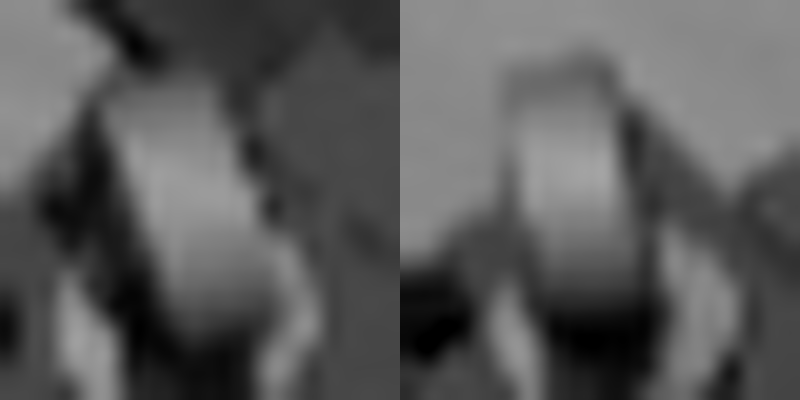

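```bash
python3 -c "
from bench import *
print(close_job())"
```

```text
the job is handed in; nothing more can be done
None
```

I tightened both screw eyes with one bar used as a lever, then laid both bars in the cradle and handed the job in (no verdict is reported). The clock read about 50 s at the last reading before I handed in.

- **Bars present:** there were two. I left the black look-alike and the brown-handled knife alone.
- **Right eye:** this took two tries. On the first, the last wrist joint reached its limit at about -2.6 rad before the eye was home. I withdrew the bar, set it in a lane, took hold of it again with the hand turned half round, and finished the turn.
- **Left eye:** this went home in one pass. At the stop the force levelled out near 9–10 N for both eyes, and with the left eye the bar kept swinging after the loop had stopped.
- **Final pictures:**
  - Both bars lie flat, one each in the two middle lanes, with shafts on both rails and handles at the end away from the eyes.
  - The loaves had not visibly moved, and the gripper was empty and clear of everything.
- **Eye angles:** the loops measured about 1.16 rad (left) and 1.14 rad (right) in the top view. This is only good to about 0.1 rad, so it fits the 1.2 rad stop but does not by itself prove both are above 1.08. The force stop is the better evidence.
- **Camera disagreement:** the two views differed by 3–5 mm in y over the cradle and clamps. I used the average, which matched the arm's own position reading.

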